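Lean the washed cutting boards to drain and sanitise them

ROBOT

A 6-joint arm with a two-finger parallel gripper is mounted at the origin on the work surface. World frame = base frame: x ahead of the robot, y to its left, z up, the work surface at z = 0. Lengths are in mm, angles in rad, forces in N, time in s.
With the tool pointing down it reaches from about 250 to 725 mm from the base axis. Payload 4 kg.
Tool frame: the origin (TCP) lies midway between the tips of the shut fingers; the grasp point (between the pads) lies grip_point_offset behind it (grip_point_offset is the distance from the TCP to the grasp point, in mm); z points along the fingers, y is the line along which they close (so a half turn about z gives the same grasp; the last joint's range is limited). The gripper opens to 85 mm and grips with 20 to 120 N. Pads are 22 mm wide; open, the fingers measure 114 mm over their backs; the gripper's body (76 mm by 85 mm) begins 54 mm behind the grasp point. The pads swing forward as they close: fully open they stand 13 mm farther back than shut.
Start: joints at [-1.156, 0.241, 0.005, 1.335, 0, 1.571], TCP at [201.502, -457.599, 231.306] pointing down, gripper open.
Joint ranges: [-2.72, 2.72], [-1.05, 1.87], [-1.09, 1.28], [-1.99, 2.15], [-1.42, 1.44], [-3.14, 3.14]. Speed limits (rad/s): [2.79, 2.79, 3.14, 3.14, 3.14, 3.14].

INTERFACE

Orientations are given as a rotation vector (axis times angle).
In Python, from bench import * gives the robot as it stands.
- The arm moves only by the shell command python3 -m jog 'ROWS' [FORCE]. ROWS is JSON, a list of rows, each a list of 7 numbers: the shift along the world's x, y, z in units of 0.15 m (1.0 is 0.15 m), then the turn, a rotation vector about the world's x, y, z in units of 360 degrees (1.0 is 360 degrees), then the opening, from -1 (shut) to 1 (fully open). A call has 1 to 8 rows; each row is the pose to reach, as a shift and turn from the pose commanded when the call began, turning the shorter way round; what a row does not reach only later rows make up. A row lasts 1/8 s, in which the tool goes at most 62.5 mm and 10.7 degrees, less where a joint would pass 70% of its speed; a pose out of reach is approached as far as the arm can. A call with a number of a shift or a turn outside -1 to 1 is refused whole. A call with a gripper value outside its range is refused whole. The fingers move at their own pace and stop on an object; FORCE is the grip in N (left out, the last holds). Time passes only in rows, so rows that repeat a pose let the fingers close. It gives the time, the measured TCP pose, the force, the opening and the grip force at its end, in the units of the state.
- observe(): the state, without advancing time (a new reading comes with each control period).
- grab_frame(name): name is "scene" or "top"; returns a dict with "color" (400x640x3 uint8, blue, green, red), "fx", "fy", "cx", "cy" (pixels), "cam_to_world" (4x4, takes a point from camera to world coordinates). Camera axes: x right, y down, z forward; pixel columns grow to the right and rows downward; lengths in mm; the calibration is good to about 2 mm. A picture is of the moment at which its call begins. There is no depth.
- job_done(): hands the job in; it is judged then, once.
The state is a dict: "time_s": time; "joints": joint angles; "dq": joint speeds; "joint_torque": joint torques, N m; "ee_pos": TCP position; "orientation": TCP orientation; "contact_force": force on the tool from outside, world axes, zero at the start; "moment": the same for the moment, N m; "gripper_width": opening from 0.0 (shut) to 1.0 (fully open); "grip_force": force on a finger pad.
Only numpy, scipy, OpenCV 4.12 (cv2) and the standard library are available. Lean on these libraries where they do the work, as an engineer would, in place of code of your own. Each camera call takes 0.05 s, during which the arm holds its last target. There are 200 camera calls.

TASK

Push the drip tray under the draining stand until it is fully home against the stop at the back, then take every cutting board out of the storage rack and lean them side by side on the stand's ledge, the same edge down as in the rack, backs against the rail and not touching one another. When all are leaning, pick up the spray wand and spray them in turn from the largest to the smallest, aiming square-on at the middle of each board's front from 8 cm away and holding still there for about two seconds. Finally lay the wand back on the middle of its mat, with the tray still home; no board may fall over, and leave everything else where it is.

Things in the scene. Friction and masses are not known exactly. Their poses are not given: they have to be found in the camera images.
- stand: fixed steel draining stand, 460 long (y), origin on the counter below the ledge; +x points away from the robot, from lip to rail. Leaning rail: round, 10 thick, centre at x 31.5, z 103. End legs at y +-227, x -19 to 71. Stop bar on the counter at the back, 16 high, front face at x 60. Open from the front under the ledge (underside z 39) for the tray
- ledge (a point): middle of the ledge's top face, at x 0, y 0, z 45 of the stand, axes as the stand. The ledge reaches from x -16 to 32; the lip on its front edge (x -16 to -12) rises 10 above it. A board with its foot just behind the lip and its back on the rail leans 20 to 25 degrees from vertical
- tray_home (a point): on the counter, where the drip tray's origin lies when it is fully home against the stop bar, axes as the stand
- rack: fixed storage rack, a grey plastic base 250 (x) by 100 (y) by 12 high, with four slots across it at x -90, -30, 30, 90 of its frame; each slot is a 16.6 gap between pairs of steel wires that reach 61 above the counter. Origin under its middle on the counter
- tray: low aluminium drip tray 100 (x) by 300 (y) by 22 high, with an upright black grip fin 30 (x) by 14 (y), 50 high, in front of its middle (centre at x -70). Origin under the middle of the tray part; x points to its rear edge, which goes in first (rear edge at x 50). About 0.35 kg
- tray_grip (a point): point in the fin, 35 above the counter, at which to pinch it across its 14 thickness (along y)
- mat: black rubber mat fixed to the counter, 170 (x) by 110 (y) by 3 thick, origin under its middle: the wand's place
- wand: cordless spray wand: white flat-bottomed rectangular body 110 (x) by 34 (y) by 40 high with a black nozzle 18 thick that sticks out 25 at its +x end (mouth at x 80, z 22); it sprays along +x. Origin under the middle of the body. About 0.22 kg
- wand_aim (a point): point 80 straight ahead of the nozzle's mouth, at x 160, z 22 of the wand: where the spray falls
- board_a: the largest of the plain wooden cutting boards, 115 wide (y) by 176 high (z) by 12 thick (x); origin at the middle of its lower edge. Starts upright in one slot of the storage rack; may be absent
- board_a_mid (a point): centre of that board, 88 above its lower edge
- board_b: the second largest of the plain wooden cutting boards, 100 wide (y) by 154 high (z) by 12 thick (x); origin at the middle of its lower edge. Starts upright in one slot of the storage rack; may be absent
- board_b_mid (a point): centre of that board, 77 above its lower edge
- board_c: the second smallest of the plain wooden cutting boards, 85 wide (y) by 132 high (z) by 12 thick (x); origin at the middle of its lower edge. Starts upright in one slot of the storage rack; may be absent
- board_c_mid (a point): centre of that board, 66 above its lower edge
- board_d: the smallest of the plain wooden cutting boards, 70 wide (y) by 110 high (z) by 12 thick (x); origin at the middle of its lower edge. Starts upright in one slot of the storage rack; may be absent
- board_d_mid (a point): centre of that board, 55 above its lower edge
- ketchup: red sauce bottle, 64 across, 170 high, a bystander; origin under its middle
- oil: amber oil bottle, 60 across, 160 high, a bystander; origin under its middle
- jar: glass jar, 72 across, 90 high, a bystander; origin under its middle
- cup: clear plastic tub, 90 across, 100 high, a bystander; origin under its middle
- steel_pan: steel food pan 160 by 100 by 65 high, a bystander; origin under its middle
- spatula: spatula lying flat, a bystander; origin under its middle
- bowl: steel bowl, 140 across, 50 high, a bystander; origin under its middle

How it is judged (in metres and radians):
On the way, in this order (a step that is already met when the one before it is completed fails the run):
1. the drip tray is fully home under the stand (x of tray in the frame of tray_home above -0.01 m and y of tray in the frame of tray_home between -0.035 and 0.035 m and angle between the x axis of tray and the x axis of stand, either way round below 0.12 rad and height (world z) of tray below 0.012 m), for 0.2 s.
2. all boards lean on the stand, side by side and released (angle between board_a's own z axis and vertical between 0.12 and 0.5 rad and x of board_a in the frame of stand between -0.015 and 0.022 m and z of board_a in the frame of stand between 0.04 and 0.06 m and y of board_a in the frame of stand between -0.2 and 0.2 m and x of each of board_a_mid, board_b_mid, board_c_mid, board_d_mid in the frame of stand above 0.008 m and angle between the y axis of each of board_a, board_b, board_c, board_d and the y axis of stand, either way round below 0.2 rad and linear speed of each of board_a, board_b, board_c, board_d below 0.03 m/s and contact force between each of board_a, board_b, board_c, board_d and the fingers below 0.05 N and angle between board_b's own z axis and vertical between 0.12 and 0.5 rad and x of board_b in the frame of stand between -0.015 and 0.022 m and z of board_b in the frame of stand between 0.04 and 0.06 m and y of board_b in the frame of stand between -0.2 and 0.2 m and angle between board_c's own z axis and vertical between 0.12 and 0.5 rad and x of board_c in the frame of stand between -0.015 and 0.022 m and z of board_c in the frame of stand between 0.04 and 0.06 m and y of board_c in the frame of stand between -0.2 and 0.2 m and angle between board_d's own z axis and vertical between 0.12 and 0.5 rad and x of board_d in the frame of stand between -0.015 and 0.022 m and z of board_d in the frame of stand between 0.04 and 0.06 m and y of board_d in the frame of stand between -0.2 and 0.2 m and contact force between board_a and board_b below 0.02 N and contact force between each of board_a, board_b and board_c below 0.02 N and contact force between each of board_a, board_b, board_c and board_d below 0.02 N), for 0.3 s.
3. the largest board is sprayed: wand's aim point within 30 mm of its centre, square to it within 20 degrees, for 1 s (distance between wand_aim and board_a_mid below 0.03 m and angle between the x axis of wand and the x axis of board_a, either way round below 0.35 rad), for 1 s.
4. the second largest board is sprayed: wand's aim point within 30 mm of its centre, square to it within 20 degrees, for 1 s (distance between wand_aim and board_b_mid below 0.03 m and angle between the x axis of wand and the x axis of board_b, either way round below 0.35 rad), for 1 s.
5. the second smallest board is sprayed: wand's aim point within 30 mm of its centre, square to it within 20 degrees, for 1 s (distance between wand_aim and board_c_mid below 0.03 m and angle between the x axis of wand and the x axis of board_c, either way round below 0.35 rad), for 1 s.
6. the smallest board is sprayed: wand's aim point within 30 mm of its centre, square to it within 20 degrees, for 1 s (distance between wand_aim and board_d_mid below 0.03 m and angle between the x axis of wand and the x axis of board_d, either way round below 0.35 rad), for 1 s.
At the end, for the whole second after the job is handed in: Boards: foot on the ledge, leaning back on the rail 7 to 29 degrees, turned under 11 degrees, at rest, not touching one another. Tray within 10 mm of home (35 mm sideways, 7 degrees). Wand flat and still on its mat, within 55 mm (along) and 35 mm (across) of the middle (all of step 1 and all of step 2 and x of wand in the frame of mat between -0.055 and 0.055 m and y of wand in the frame of mat between -0.035 and 0.035 m and height (world z) of wand below 0.012 m and angle between wand's own z axis and vertical below 0.2 rad and linear speed of wand below 0.02 m/s).
It fails at once if a cutting board falls over or is tipped beyond 57 degrees (angle between any of board_a, board_b, board_c, board_d's own z axis and vertical above 1 rad).
It fails at once if a bystander is moved more than 40 mm (distance of any of ketchup, oil, jar, cup, steel_pan, spatula, bowl from where it was at the start of the episode above 0.04 m).
It fails at once if the wand is taken behind the stand, to spray the backs (x of wand in the frame of stand above 0.08 m).
Of board_a, board_b, board_c, board_d only 3 to 4 are there at a start; the rules pass over those that are not, and their reading is None.
At some moment in a run one of tray, wand may be knocked a few centimetres aside while the robot is not near it.
It also fails if it takes over 210 s, if anything falls off the work surface, if the arm or the gripper's body presses on something with over 40 N, if the wrist force passes 120 N, or if a joint passes its speed limit or range.

## Working session

There is one attempt and no reset: what is moved stays moved. The work goes in short steps, Python scripts to look and compute and a shell command to move; the robot and the scene stay as the last step left them, time stands still between calls to the robot, and variables do not carry over. Pictures are saved under pics/ and viewed, at most 14 in all, crops included, and the job is handed in when it is done.

```bash
ls; mkdir -p pics; python3 - <<'E'
from bench import *
import cv2,numpy as np
np.set_printoptions(precision=4,suppress=True)
s=observe();print(s)
try: print(grip_point_offset)
except Exception as e: print(e)
for n in("scene","top"):
    f=grab_frame(n);cv2.imwrite(f"pics/{n}0.png",f["color"]);print(n,f["fx"],f["fy"],f["cx"],f["cy"]);print(np.array(f["cam_to_world"]))
E
```

```text
pics
{'time_s': 0.0, 'joints': array([-1.156 ,  0.2414,  0.0037,  1.3352,  0.    ,  1.5708]), 'dq': array([ 0.0007,  0.0009,  0.0018,  0.0021, -0.0005,  0.0003]), 'joint_torque': array([ -0.0011, -37.231 ,  25.2413,   0.0169,  -0.0001,  -0.    ]), 'ee_pos': array([ 201.2529, -457.0141,  230.412 ]), 'orientation': array([-3.0723, -0.6465,  0.0007]), 'contact_force': array([-0.8684, -0.661 ,  0.6786]), 'moment': array([-0.0209, -0.0079,  0.0089]), 'grip_force': 0.0, 'gripper_width': 1.0005273912481623}
18.700000000000003
scene 387.3660831312786 387.3660831312786 320.1491795069961 203.70275279501288
[[   0.3606    0.6858   -0.6322 1200.0537]
 [   0.9325   -0.2783    0.23   -310.7967]
 [  -0.0182   -0.6725   -0.7399  840.1699]
 [   0.        0.        0.        1.    ]]
top 454.43859522514066 454.43859522514066 326.34182779256116 198.95273045021898
[[   0.001    -0.9917    0.1282  383.3527]
 [  -1.       -0.002    -0.0074  -85.5861]
 [   0.0076   -0.1282   -0.9917 1399.193 ]
 [   0.        0.        0.        1.    ]]
```

View pics/scene0.png

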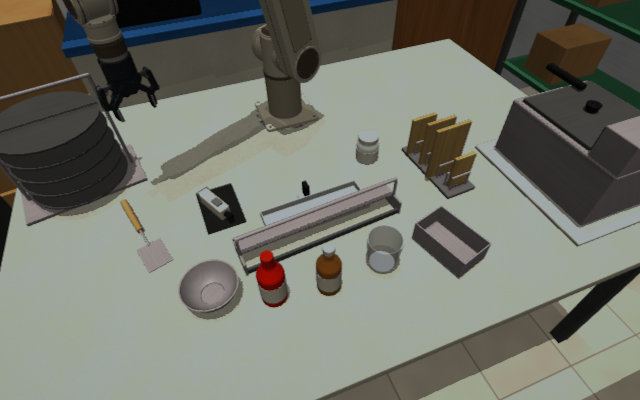

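View pics/top0.png

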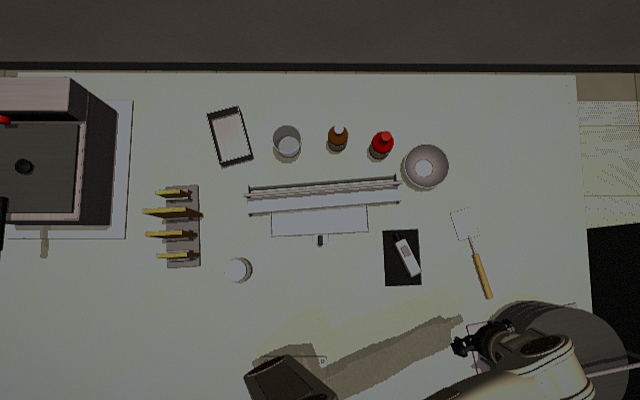

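The scene view shows a storage rack on the right with 4 boards, the smallest nearest the camera. The stand is in the middle with the tray partly under it (fin near (306,187)), and the wand is on its mat near (215,203). In the top view the rack is at about (183,225), the stand spans (248..400, 180..215), the fin is at (320,240) and the wand at (407,257).

```bash
cat > h.py <<'E'
from bench import *
import cv2,numpy as np
from scipy.spatial.transform import Rotation as R
np.set_printoptions(precision=3,suppress=True)
def ray(f,p):
    T=np.array(f["cam_to_world"]);d=T[:3,:3]@[(p[0]-f["cx"])/f["fx"],(p[1]-f["cy"])/f["fy"],1];return T[:3,3],d/np.linalg.norm(d)
def cast(f,p,z):
    o,d=ray(f,p);return o+d*(z-o[2])/d[2]
def tri(fa,pa,fb,pb):
    (o,d),(q,e)=ray(fa,pa),ray(fb,pb)
    t=np.linalg.lstsq(np.c_[d,-e],q-o,rcond=None)[0];a,b=o+d*t[0],q+e*t[1];return (a+b)/2,np.linalg.norm(a-b)
def proj(f,P):
    T=np.linalg.inv(np.array(f["cam_to_world"]));c=T[:3,:3]@np.asarray(P)+T[:3,3]
    return np.array([f["fx"]*c[0]/c[2]+f["cx"],f["fy"]*c[1]/c[2]+f["cy"]])
def crop(img,x0,y0,x1,y1,k,name,gamma=.6):
    c=cv2.resize(img[y0:y1,x0:x1],None,fx=k,fy=k,interpolation=cv2.INTER_CUBIC)
    cv2.imwrite(f"pics/{name}.png",(255*(c/255.)**gamma).astype(np.uint8))
E
python3 - <<'E'
from h import *
t=cv2.imread("pics/top0.png");s=cv2.imread("pics/scene0.png")
crop(t,235,165,435,295,4,"tc1");crop(t,135,175,215,275,6,"tc2")
crop(s,195,115,485,265,2.75,"sc1")
E
```

```text
(no output)
```

View pics/tc1.png

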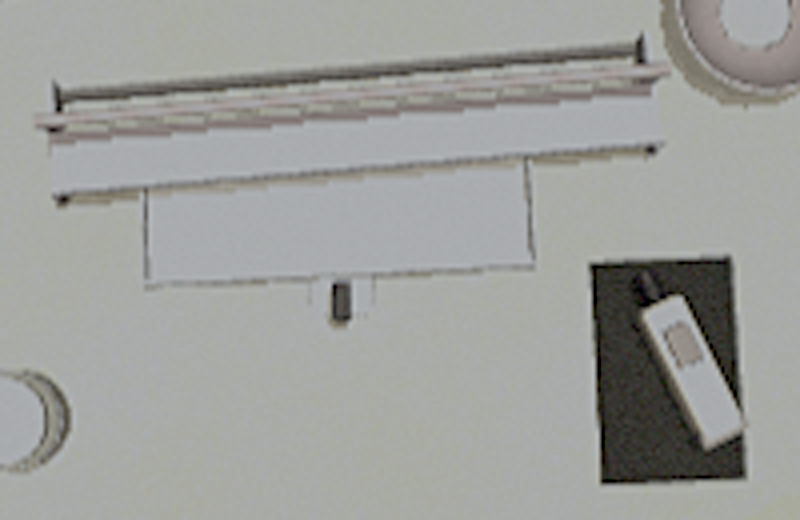

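View pics/tc2.png

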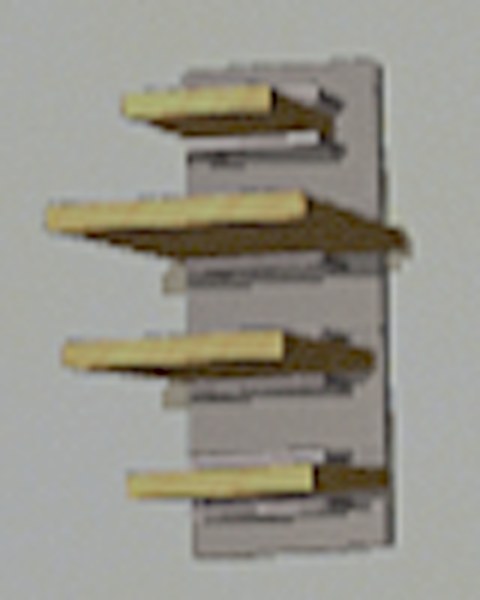

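View pics/sc1.png

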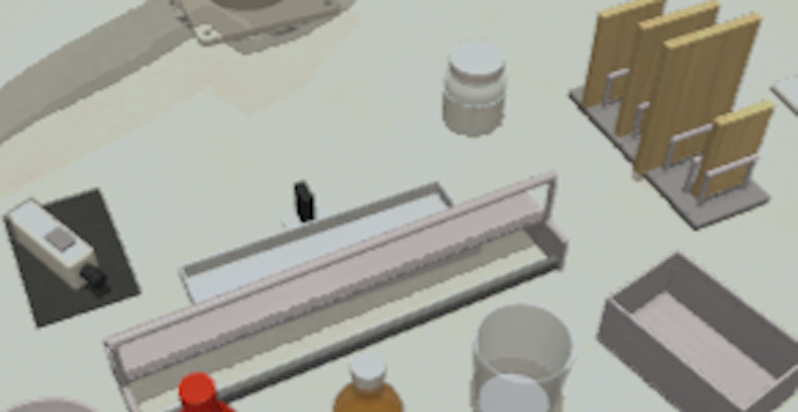

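tc1 shows the rail from (36,121) to (668,70), the stop bar from (56,97) to (642,47), the fin at (341,302) and the wand body from (646,310) to (740,440). In tc2 the board tops are, from near to far, c (221,484), b (173,350), a (176,210) and d (197,103). The rack corners are (185,72), (380,62), (392,545) and (195,555).

```bash
cat >> h.py <<'E'
E
python3 - <<'E'
from h import *
f=grab_frame("top");g=grab_frame("scene")
A=lambda u,v:((u+.5)/4-.5+235,(v+.5)/4-.5+165)
B=lambda u,v:((u+.5)/6-.5+135,(v+.5)/6-.5+175)
S=lambda u,v:((u+.5)/2.75-.5+195,(v+.5)/2.75-.5+115)
p=lambda n,x:print(n,x)
r1,r2=cast(f,A(36,121),103),cast(f,A(668,70),103);p("rail",(r1,r2,np.linalg.norm(r1-r2),np.degrees(np.arctan2(*(r2-r1)[:2]))))
r1,r2=cast(f,A(56,97),16),cast(f,A(642,47),16);p("stop",(r1,r2,np.linalg.norm(r1-r2),np.degrees(np.arctan2(*(r2-r1)[:2]))))
r1,r2=cast(f,A(62,200),8),cast(f,A(652,149),8);p("frontleg z8",(r1,r2,np.linalg.norm(r1-r2),np.degrees(np.arctan2(*(r2-r1)[:2]))))
p("lipL z55",cast(f,A(52,196),50));p("lipR",cast(f,A(660,143),50))
p("rail tri",(tri(f,A(36,121),g,S(556,178)),tri(f,A(668,70),g,S(108,344))))
for n,q in dict(tl=(145,285),tr=(534,267)).items():p("tray "+n,cast(f,A(*q),22))
p("fin",cast(f,A(341,284+17),50))
for n,q in dict(nose1=(640,318),nose2=(684,293),tail1=(706,450),tail2=(747,425)).items():p("wand "+n,cast(f,A(*q),40))
for n,q in dict(a=(590,264),b=(732,256),c=(747,476),d=(601,483)).items():p("mat "+n,cast(f,A(*q),3))
for q in [(185,72),(380,62),(392,545),(195,555)]:p("rack",cast(f,B(*q),12))
for n,h,w,u0,u1,v in [("c",132,85,128,315,484),("b",154,100,62,283,350),("a",176,115,47,305,210),("d",110,70,123,272,103)]:
    l,r=cast(f,B(u0,v+4),12+h),cast(f,B(u1,v-4),12+h);p(n,((l+r)/2,np.linalg.norm(l-r),w))
E
```

```text
rail (array([562.238, 142.649, 103.   ]), array([ 600.433, -313.012,  103.   ]), np.float64(457.25906928888196), np.float64(175.20837361041976))
stop (array([592.894, 143.072,  16.   ]), array([ 632.975, -308.513,   16.   ]), np.float64(453.36084844289843), np.float64(174.92798961070775))
frontleg z8 (array([514.199, 137.964,   8.   ]), array([ 554.521, -316.063,    8.   ]), np.float64(455.81367462283106), np.float64(174.92498708985758))
lipL z55 [513.225 138.716  50.   ]
lipR [ 553.893 -315.191   50.   ]
rail tri ((array([562.996, 143.997, 100.481]), np.float64(1.9430106296423995)), (array([ 600.542, -313.576,  102.01 ]), np.float64(0.7810102920317348)))
tray tl [448.546  71.649  22.   ]
tray tr [ 462.564 -222.53    22.   ]
fin [435.614 -76.603  50.   ]
wand nose1 [ 423.671 -299.386   40.   ]
wand nose2 [ 442.297 -332.618   40.   ]
wand tail1 [ 326.671 -346.42    40.   ]
wand tail2 [ 344.942 -377.222   40.   ]
mat a [ 466.023 -267.5      3.   ]
mat b [ 472.335 -376.919    3.   ]
mat c [ 305.724 -384.176    3.   ]
mat d [ 300.44  -273.396    3.   ]
rack [600.077 399.895  12.   ]
rack [605.5   300.185  12.   ]
rack [359.857 285.032  12.   ]
rack [354.799 383.528  12.   ]
c (array([389.53 , 328.293, 144.   ]), np.float64(84.92182732198198), 85)
b (array([449.301, 345.722, 166.   ]), np.float64(99.18898962550449), 100)
a (array([510.39 , 339.386, 188.   ]), np.float64(114.48878457346294), 115)
d (array([568.1  , 354.814, 122.   ]), np.float64(70.08507633718395), 70)
```

```bash
cat >> h.py <<'E'
def Rt(yaw,close,tilt=0):
    """tool down; object yaw (deg); close 'x'/'y' axis of the object along which fingers shut; tilt deg about object y"""
    z=np.array([0,0,-1.]);c=[]
    for s in(1,-1):
        y=s*(np.array([0,1.,0]) if close=='y' else np.array([1.,0,0]))
        c.append(R.from_euler('z',yaw,degrees=True)*R.from_euler('y',tilt,degrees=True)*R.from_matrix(np.c_[np.cross(y,z),y,z]))
    return c
def plan(tcp,yaw,close,tilt=0):
    s=observe();now=R.from_rotvec(s["orientation"]);sh=(np.array(tcp)-s["ee_pos"])/150
    for c in Rt(yaw,close,tilt):
        rv=(c*now.inv()).as_rotvec();print("shift",sh,"turn",rv/2/np.pi,"deg",np.degrees(np.linalg.norm(rv)))
def st():
    s=observe();print(round(s["time_s"],2),s["ee_pos"],R.from_rotvec(s["orientation"]).as_matrix()[:,1:].T.ravel(),"F",s["contact_force"],"grip",s["grip_force"],s["gripper_width"],"j",s["joints"])
E
python3 -c "
from h import *
import bench;print([n for n in dir(bench) if n[0]!='_'])
st();plan([435.6,-76.4,90],2.7,'y');plan([435.6,-76.4,90],2.7,'x')"; python3 -m jog --help 2>&1|head
```

```text
['Unreachable', 'grab_frame', 'grip_point_offset', 'job_done', 'observe']
0.2 [ 201.348 -457.25   230.733] [ 0.403 -0.915 -0.001 -0.001  0.001 -1.   ] F [-0.139  0.342 -0.032] grip 0.0 1.00173841357418 j [-1.156  0.241  0.004  1.335  0.     1.571]
shift [ 1.562  2.539 -0.938] turn [ 0.    -0.     0.441] deg 158.9337823910412
shift [ 1.562  2.539 -0.938] turn [-0.    -0.    -0.059] deg 21.0663614832345
shift [ 1.562  2.539 -0.938] turn [-0.    -0.     0.191] deg 68.9338152528756
shift [ 1.562  2.539 -0.938] turn [-0.     0.    -0.309] deg 111.06624016632686
invalid input: not JSON, or not a number
```

```bash
python3 -m jog '[[0.28,0.45,-0.05,0,0,-0.02,1],[0.56,0.94,-0.1,0,0,-0.02,1],[0.56,0.94,-0.1,0,0,-0.02,1]]' >/dev/null; python3 -m jog '[[0.25,0.4,-0.1,0,0,-0.02,1],[0.5,0.8,-0.3,0,0,-0.02,1],[0.5,0.8,-0.3,0,0,-0.02,1]]'>/dev/null; python3 -m jog '[[0.25,0.4,-0.2,0,0,-0.019,1],[0.5,0.8,-0.4,0,0,-0.019,1],[0.5,0.8,-0.4,0,0,-0.019,1],[0.5,0.8,-0.4,0,0,-0.019,1]]'; python3 - <<'E'
from h import *
st()
f=grab_frame("top");g=grab_frame("scene");cv2.imwrite("pics/t1.png",f["color"]);cv2.imwrite("pics/s1.png",g["color"])
d=cv2.absdiff(f["color"],cv2.imread("pics/top0.png")).max(2)
print("wand diff",(d[220:300,370:430]>40).sum(),"tray",(d[195:250,260:375]>40).sum())
plan([435.6,-76.4,16.5],2.7,'y')
E
```

```text
time_s: 1.45
ee_pos: [435.4, -75.0, 110.2]
orientation: [-3.14, -0.075, 0.004]
contact_force: [-0.1, -0.4, -0.5]
gripper_width: 1.002
grip_force: 0.0
1.45 [435.354 -74.963 110.215] [ 0.048 -0.999 -0.001 -0.002  0.    -1.   ] F [-0.145 -0.436 -0.516] grip 0.0 1.0021507881861398 j [-0.171  0.225 -0.351  0.997  0.     2.923]
wand diff 0 tray 633
shift [ 0.003  0.002 -0.632] turn [-0.  -0.  -0.5] deg 179.8554231230324
shift [ 0.003  0.002 -0.632] turn [ 0. -0.  0.] deg 0.15395968715947697
```

```bash
python3 -m jog '[[0,-0.01,-0.3,0,0,0,1],[0,-0.01,-0.62,0,0,0,1],[0,-0.01,-0.62,0,0,0,1],[0,-0.01,-0.62,0,0,0,-1],[0,-0.01,-0.62,0,0,0,-1],[0,-0.01,-0.62,0,0,0,-1],[0,-0.01,-0.62,0,0,0,-1],[0,-0.01,-0.62,0,0,0,-1]]' 40; python3 -m jog '[[0.05,-0.02,0,0,0,0.001,-1],[0.11,-0.04,0,0,0,0.002,-1],[0.17,-0.06,0,0,0,0.003,-1],[0.23,-0.08,0,0,0,0.004,-1],[0.29,-0.1,0,0,0,0.005,-1],[0.34,-0.11,0,0,0,0.006,-1],[0.36,-0.11,0,0,0,0.006,-1],[0.36,-0.11,0,0,0,0.006,-1]]'
```

```text
time_s: 2.55
ee_pos: [436.3, -77.7, 19.4]
orientation: [-3.14, -0.072, -0.003]
contact_force: [-0.4, 1.0, 6.2]
gripper_width: 0.155
grip_force: 38.9
time_s: 3.55
ee_pos: [485.9, -94.1, 19.3]
orientation: [-3.138, -0.129, 0.01]
contact_force: [-11.0, 0.9, 16.6]
gripper_width: 0.159
grip_force: 40.2
```

```bash
python3 -m jog '[[0.01,0,0,0,0,0,-1],[0.02,0,0,0,0,0,-1],[0.03,0,0,0,0,0,-1],[0.03,0,0,0,0,0,-1]]'
```

```text
time_s: 4.05
ee_pos: [490.1, -94.2, 19.3]
orientation: [-3.138, -0.129, 0.01]
contact_force: [-11.9, 1.2, 16.0]
gripper_width: 0.153
grip_force: 40.1
```

```bash
python3 -m jog '[[0.01,0,0.01,0,0,0,-1],[0.02,0,0.01,0,0,0,-1],[0.03,0,0.01,0,0,0,-1],[0.03,0,0.01,0,0,0,-1]]'; python3 - <<'E'
from h import *
st()
f=grab_frame("top");crop(f["color"],235,165,435,295,4,"tc3")
E
```

```text
time_s: 4.55
ee_pos: [490.6, -94.3, 19.2]
orientation: [-3.138, -0.128, 0.023]
contact_force: [-16.7, -0.3, 14.4]
gripper_width: 0.155
grip_force: 41.1
4.55 [490.609 -94.258  19.248] [ 0.082 -0.997 -0.001 -0.015 -0.    -1.   ] F [-16.677  -0.269  14.405] grip 41.098381876945496 0.15508371181543995 j [-0.188  0.448 -0.303  0.834 -0.003  2.872]
```

View pics/tc3.png

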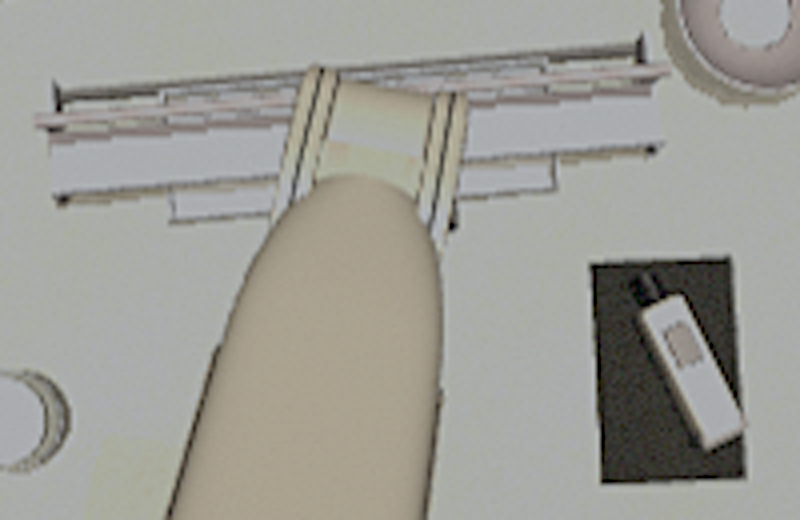

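Tray stalled against the stop with its front edge parallel to the stand (front edge (170,222)–(556,187)), so it is home. Now I'll release it and go to the rack.

```bash
python3 -m jog '[[-0.02,0,-0.01,0,0,0,-1],[-0.02,0,-0.01,0,0,0,1],[-0.02,0,-0.01,0,0,0,1],[-0.02,0,-0.01,0,0,0,1],[-0.02,0,0.3,0,0,0,1],[-0.02,0,0.7,0,0,0,1],[-0.02,0,1,0,0,0,1],[-0.02,0,1,0,0,0,1]]' >/dev/null; python3 -m jog '[[0,0.3,0.3,0,0,0.03,0],[0.05,0.6,0.6,0,0,0.06,0],[0.1,0.9,0.7,0,0,0.09,0],[0.15,1,0.7,0,0,0.12,0],[0.15,1,0.7,0,0,0.12,0]]'; python3 -m jog '[[0.05,0.4,0,0,0,0.03,0],[0.1,0.8,0,0,0,0.06,0],[0.2,1,0,0,0,0.09,0],[0.2,1,0,0,0,0.127,0],[0.2,1,0,0,0,0.127,0]]'; python3 - <<'E'
from h import *
st();plan([568.1,354.8,89],3.7,'x')
f=grab_frame("top");cv2.imwrite("pics/t4.png",f["color"])
d=cv2.absdiff(f["color"],cv2.imread("pics/t1.png")).max(2)
print("wand diff",(d[220:300,370:430]>40).sum())
E
```

```text
time_s: 6.22
ee_pos: [517.9, 56.5, 273.3]
orientation: [-2.87, -1.276, 0.003]
contact_force: [-1.0, -0.8, -0.4]
gripper_width: 0.497
grip_force: 0.0
time_s: 6.85
ee_pos: [547.6, 204.6, 272.8]
orientation: [-2.151, -2.288, 0.006]
contact_force: [0.7, -0.2, 0.6]
gripper_width: 0.501
grip_force: 0.0
6.85 [547.622 204.564 272.815] [ 0.998  0.061 -0.003 -0.003 -0.002 -1.   ] F [ 0.713 -0.242  0.613] grip 0.0 0.5013607130213247 j [ 0.358  0.406  0.345  1.513 -0.     1.867]
shift [ 0.137  1.002 -1.225] turn [ 0.    -0.001  0.   ] deg 0.27533299599400674
shift [ 0.137  1.002 -1.225] turn [-0.001 -0.    -0.5  ] deg 179.82604046202985
wand diff 0
```

```bash
python3 -m jog '[[0.07,0.4,0,0,0,0,0],[0.14,0.8,0,0,0,0,0],[0.14,1,0,0,0,0,0],[0.14,1,-0.25,0,0,0,0],[0.14,1,-0.5,0,0,0,0],[0.14,1,-0.5,0,0,0,0]]' > /dev/null; python3 - <<'E'
from h import *
st();plan([568.1,354.8,91],3.7,'x')
f=grab_frame("top");g=grab_frame("scene")
a=cv2.resize(g["color"][80:210,390:500],None,fx=4,fy=4,interpolation=cv2.INTER_CUBIC);b=cv2.resize(f["color"][165:275,135:225],(int(90*520/110),520),interpolation=cv2.INTER_CUBIC)
m=np.hstack([a[:520],b])[:, :800];cv2.imwrite("pics/m5.png",(255*(m/255.)**.6).astype(np.uint8));print(m.shape)
E
```

```text
7.65 [566.759 352.797 194.662] [ 0.998  0.059 -0.009 -0.009 -0.006 -1.   ] F [-0.242 -0.056 -0.767] grip 0.0 0.4995797824049497 j [ 0.557  0.611  0.475  1.446 -0.     2.068]
shift [ 0.009  0.013 -0.691] turn [ 0.001 -0.001  0.001] deg 0.6842379423665593
shift [ 0.009  0.013 -0.691] turn [-0.002 -0.001 -0.499] deg 179.70255162471014
(520, 800, 3)
```

View pics/m5.png

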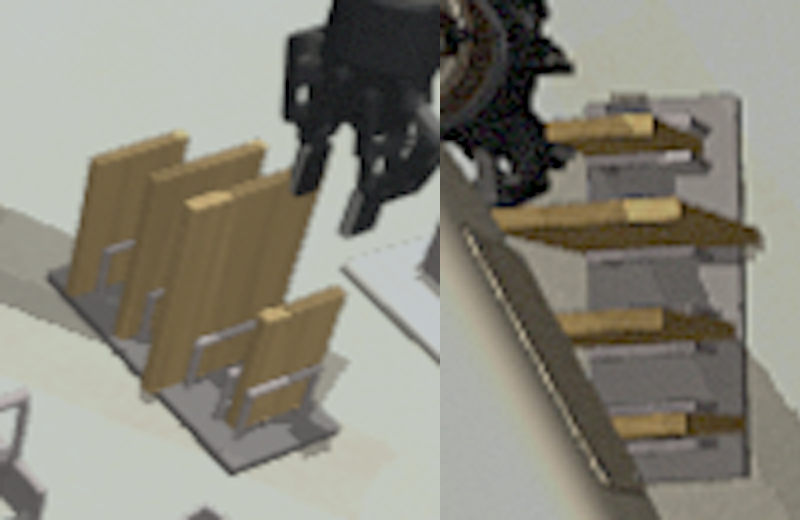

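The fingers hang above board d with one tip on each side of it, the left tip clear of board a. Descending and gripping.

```bash
python3 -m jog '[[0.01,0.01,-0.2,0,0,0,0],[0.01,0.01,-0.4,0,0,0,0],[0.01,0.01,-0.6,0,0,0,0],[0.01,0.01,-0.69,0,0,0,0],[0.01,0.01,-0.69,0,0,0,0]]'; python3 -m jog '[[0,0,0,0,0,0,-1],[0,0,0,0,0,0,-1],[0,0,0,0,0,0,-1],[0,0,0,0,0,0,-1]]' 40; python3 -c "
from h import *
st()"
```

```text
time_s: 8.38
ee_pos: [571.0, 356.8, 97.0]
orientation: [2.151, 2.289, 0.001]
contact_force: [-1.2, 0.3, -1.1]
gripper_width: 0.499
grip_force: 0.0
time_s: 8.88
ee_pos: [571.3, 357.6, 98.4]
orientation: [2.15, 2.29, 0.005]
contact_force: [-0.5, 0.2, 4.9]
gripper_width: 0.13
grip_force: 40.1
8.88 [571.316 357.559  98.366] [ 0.998  0.063  0.003  0.003  0.002 -1.   ] F [-0.543  0.2    4.949] grip 40.125492811203 0.12998736211265316 j [0.559 0.66  0.309 1.216 0.    2.067]
```

```bash
python3 -m jog '[[0,0,0,0,0,0,0],[-0.01,-0.01,0,0,0,0,0],[-0.01,-0.01,-0.05,0,0,0,0],[-0.01,-0.01,-0.05,0,0,0,0],[-0.01,-0.01,-0.05,0,0,0,0]]'; python3 -m jog '[[0,0,0,0,0,0,-1],[0,0,0,0,0,0,-1],[0,0,0,0,0,0,-1],[0,0,0,0,0,0,-1]]' 50; python3 -c "
from h import *
st()"
```

```text
time_s: 9.5
ee_pos: [568.7, 355.3, 88.3]
orientation: [-2.15, -2.29, 0.002]
contact_force: [0.3, -0.1, 0.9]
gripper_width: 0.494
grip_force: 0.0
time_s: 10.0
ee_pos: [569.0, 355.4, 88.9]
orientation: [2.15, 2.29, 0.0]
contact_force: [-0.6, 0.0, -0.5]
gripper_width: 0.136
grip_force: 51.6
10.0 [569.042 355.448  88.898] [ 0.998  0.063  0.     0.     0.    -1.   ] F [-0.587  0.005 -0.54 ] grip 51.591662764549255 0.13625682692204794 j [0.558 0.663 0.289 1.196 0.    2.066]
```

```bash
cat >> h.py <<'E'
O=np.array([549.8,-87.5,0]);YAW=5.
def stand(x,y,z): return O+R.from_euler('z',YAW,degrees=True).apply([x,y,z])
def place(ys,L,th=21.5,dz=2,dy=0,x0=-2.9,up=0):
    t=np.radians(th);s=np.sin(t);c=np.cos(t)
    P=stand(x0+L*s,ys+dy,45+6*s+dz+L*c+up);print("tcp",P);plan(P,YAW,'x',th);return P
E
python3 -m jog '[[0,0,0.1,0,0,0,-1],[0,0,0.3,0,0,0,-1],[0,0,0.6,0,0,0,-1],[0,0,0.9,0,0,0,-1],[0,0,0.9,0,0,0,-1]]'; python3 -c "
from h import *
st();place(-171,76.9,up=60);place(-171,76.9)"
```

```text
time_s: 10.62
ee_pos: [571.3, 356.8, 230.6]
orientation: [2.148, 2.288, 0.017]
contact_force: [0.5, -0.2, -0.4]
gripper_width: 0.131
grip_force: 51.6
10.62 [571.258 356.835 230.635] [ 0.998  0.063  0.01   0.01   0.006 -1.   ] F [ 0.472 -0.239 -0.411] grip 51.5589165687561 0.1313059971349829 j [0.558 0.598 0.544 1.506 0.    2.066]
tcp [ 589.891 -255.646  180.748]
shift [ 0.124 -4.083 -0.333] turn [-0.005  0.061  0.004] deg 22.124774564982115
shift [ 0.124 -4.083 -0.333] turn [-0.09  -0.005 -0.488] deg 178.68978256204758
tcp [ 589.891 -255.646  120.748]
shift [ 0.124 -4.083 -0.733] turn [-0.005  0.061  0.004] deg 22.124774564982115
shift [ 0.124 -4.083 -0.733] turn [-0.09  -0.005 -0.488] deg 178.68978256204758
```

```bash
for i in 1; do python3 -m jog '[[0,-0.4,0,0,0,0,-1],[0.01,-0.8,0,0,0,0,-1],[0.02,-1,0,0,0,0,-1]]' >/dev/null; python3 -m jog '[[0,-0.4,0,0,0,0,-1],[0.01,-0.8,0,0,0,0,-1],[0.02,-1,0,0,0,0,-1]]' >/dev/null; python3 -m jog '[[0,-0.4,0,0,0,0,-1],[0.01,-0.8,0,0,0,0,-1],[0.02,-1,0,0,0,0,-1]]'>/dev/null;  python3 -m jog '[[0,-0.4,0,0,0,0,-1],[0.01,-0.7,0,0,0,0,-1],[0.02,-0.9,0,0,0,0,-1],[0.02,-0.9,0,0,0,0,-1]]'; done; python3 - <<'E'
from h import *
st();place(-171,76.9,up=60)
f=grab_frame("top");t=cv2.imread("pics/top0.png")
h=cv2.cvtColor(t,cv2.COLOR_BGR2HSV);m=cv2.inRange(h,(0,150,60),(8,255,255))|cv2.inRange(h,(172,150,60),(180,255,255));m[:, :300]=0
v,u=np.nonzero(m[100:200]);print("ketchup cap",cast(f,(382,136),165),cast(f,(380,156),5),u.min(),u.max(),v.min()+100,v.max()+100)
E
```

```text
time_s: 12.25
ee_pos: [580.2, -231.9, 222.8]
orientation: [-2.154, -2.285, 0.001]
contact_force: [0.8, -0.1, -0.8]
gripper_width: 0.135
grip_force: 51.4
12.25 [ 580.17  -231.916  222.787] [ 0.998  0.059 -0.001 -0.001  0.    -1.   ] F [ 0.806 -0.106 -0.757] grip 51.437217593193054 0.13515407417047523 j [-0.38   0.5    0.362  1.434 -0.     1.132]
tcp [ 589.891 -255.646  180.748]
shift [ 0.065 -0.158 -0.28 ] turn [-0.004  0.059  0.004] deg 21.476944260781664
shift [ 0.065 -0.158 -0.28 ] turn [-0.093 -0.007 -0.487] deg 178.41759640792404
ketchup cap [ 720.365 -249.925  165.   ] [ 699.665 -264.009    5.   ] 373 393 131 152
```

```bash
python3 -m jog '[[0.03,-0.06,-0.1,-0.001,0.015,0.001,-1],[0.06,-0.12,-0.2,-0.002,0.03,0.002,-1],[0.065,-0.16,-0.28,-0.004,0.045,0.004,-1],[0.065,-0.16,-0.28,-0.004,0.06,0.004,-1],[0.065,-0.16,-0.28,-0.004,0.06,0.004,-1]]'; python3 -c "
from h import *
st();place(-171,76.9)"
```

```text
time_s: 12.92
ee_pos: [591.7, -251.6, 177.0]
orientation: [-1.922, -2.106, 0.402]
contact_force: [-0.2, -0.5, -0.7]
gripper_width: 0.132
grip_force: 51.6
12.93 [ 591.65  -251.592  177.019] [ 0.924  0.086 -0.374 -0.373 -0.028 -0.928] F [-0.163 -0.525 -0.667] grip 51.552706360816956 0.13172493799926333 j [-0.332  0.91   0.915  1.93  -0.148  1.173]
tcp [ 589.891 -255.646  120.748]
shift [-0.012 -0.027 -0.375] turn [-0.001 -0.001 -0.001] deg 0.6000694940151743
shift [-0.012 -0.027 -0.375] turn [0.184 0.015 0.464] deg 179.69472954235476
```

```bash
python3 -m jog '[[-0.01,-0.02,-0.1,0,0,0,-1],[-0.01,-0.03,-0.2,0,0,0,-1],[-0.01,-0.03,-0.3,0,0,0,-1],[-0.01,-0.03,-0.34,0,0,0,-1],[-0.01,-0.03,-0.36,0,0,0,-1],[-0.01,-0.03,-0.36,0,0,0,-1]]'; python3 - <<'E'
from h import *
st();place(-171,76.9,dz=0)
f=grab_frame("top");g=grab_frame("scene")
a=cv2.resize(g["color"][130:280,190:300],None,fx=4,fy=4,interpolation=cv2.INTER_CUBIC)[:600];b=cv2.resize(f["color"][150:250,350:410],(360,600),interpolation=cv2.INTER_CUBIC)
m=np.hstack([a,b]);cv2.imwrite("pics/m6.png",(255*(m/255.)**.6).astype(np.uint8));print(m.shape)
E
```

```text
time_s: 13.68
ee_pos: [589.3, -258.1, 128.0]
orientation: [-1.929, -2.108, 0.399]
contact_force: [-0.1, 0.3, -0.2]
gripper_width: 0.131
grip_force: 51.6
13.68 [ 589.328 -258.122  127.999] [ 0.926  0.083 -0.369 -0.367 -0.029 -0.93 ] F [-0.122  0.348 -0.216] grip 51.57982885837555 0.13065300769019786 j [-0.342  0.908  0.788  1.798 -0.151  1.167]
tcp [ 589.891 -255.646  118.748]
shift [ 0.004  0.017 -0.062] turn [-0. -0. -0.] deg 0.2234485464355303
shift [ 0.004  0.017 -0.062] turn [0.183 0.015 0.465] deg 179.91103865177743
(600, 800, 3)
```

View pics/m6.png

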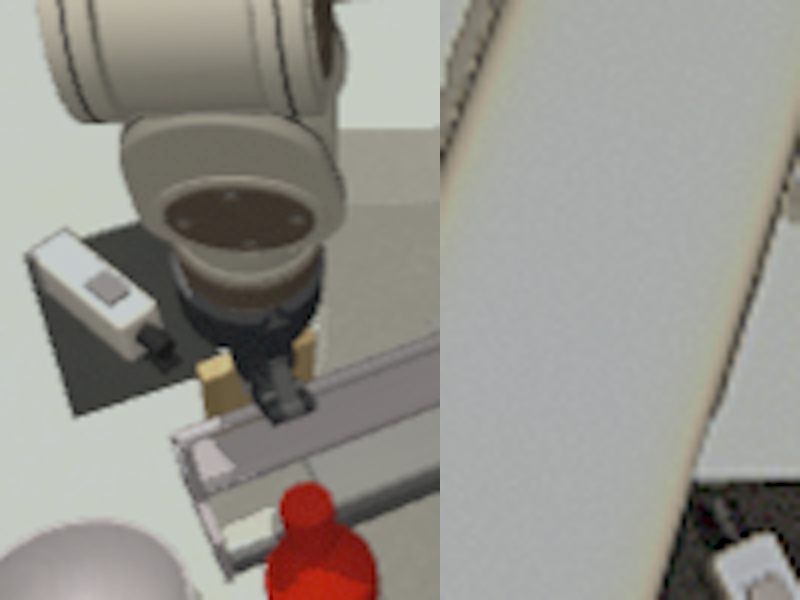

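Board d hangs behind the lip and in front of the rail, its back finger just above the rail. Lowering it to contact.

```bash
python3 -m jog '[[0.003,0.017,-0.03,0,0,0,-1],[0.003,0.017,-0.05,0,0,0,-1],[0.003,0.017,-0.05,0,0,0,-1]]'; python3 -m jog '[[0,0,-0.01,0,0,0,-1],[0,0,-0.015,0,0,0,-1],[0,0,-0.015,0,0,0,-1]]'
```

```text
time_s: 14.15
ee_pos: [589.5, -255.3, 119.8]
orientation: [-1.928, -2.107, 0.4]
contact_force: [0.5, -0.4, -0.5]
gripper_width: 0.136
grip_force: 51.6
time_s: 14.52
ee_pos: [589.8, -255.6, 118.7]
orientation: [-1.929, -2.108, 0.399]
contact_force: [-0.4, 0.5, 3.3]
gripper_width: 0.131
grip_force: 52.1
```

```bash
python3 -m jog '[[0,0,0,0,0,0,-0.4],[0,0,0,0,0,0,-0.4],[0,0,0,0,0,0,-0.4],[0.04,0.003,0.1,0,0,0,-0.4],[0.12,0.01,0.3,0,0,0,-0.3],[0.2,0.02,0.5,0,0,0,0],[0.29,0.025,0.74,0,0,0,0],[0.29,0.025,0.74,0,0,0,0]]'; python3 - <<'E'
from h import *
st();plan([390,328.3,111],3.7,'x')
E
```

```text
time_s: 15.52
ee_pos: [622.7, -248.9, 219.2]
orientation: [-1.94, -2.124, 0.39]
contact_force: [-0.4, 0.1, 0.8]
gripper_width: 0.498
grip_force: 0.0
15.53 [ 622.7   -248.91   219.236] [ 0.932  0.084 -0.352 -0.35  -0.036 -0.936] F [-0.445  0.104  0.785] grip 0.0 0.4976832814494124 j [-0.316  1.027  1.274  2.149 -0.143  1.189]
shift [-1.551  3.848 -0.722] turn [ 0.005 -0.057 -0.004] deg 20.659244959472215
shift [-1.551  3.848 -0.722] turn [0.088 0.008 0.488] deg 178.54864346956512
```

```bash
python3 -m jog '[[-0.1,0.05,0.05,0.001,-0.015,-0.001,0],[-0.2,0.2,0.15,0.002,-0.03,-0.002,0],[-0.3,0.3,0.3,0.004,-0.045,-0.003,0],[-0.3,0.3,0.3,0.005,-0.057,-0.004,0],[-0.3,0.3,0.3,0.005,-0.057,-0.004,0]]'; for k in 1; do python3 -m jog '[[-0.1,0.35,0,0,0,0,0],[-0.2,0.7,0,0,0,0,0],[-0.3,1,0,0,0,0,0]]' >/dev/null; python3 -m jog '[[-0.1,0.35,0,0,0,0,0],[-0.2,0.7,0,0,0,0,0],[-0.3,1,0,0,0,0,0]]' >/dev/null; python3 -m jog '[[-0.1,0.35,0,0,0,0,0],[-0.2,0.7,0,0,0,0,0],[-0.35,1,0,0,0,0,0],[-0.35,1,0,0,0,0,0]]'; done;  python3 - <<'E'
from h import *
st();plan([389.5,328.3,111],3.7,'x')
f=grab_frame("top");g=grab_frame("scene");crop(g["color"],190,130,400,260,3.8,"s7")
t=f["color"];d=cv2.absdiff(t,cv2.imread("pics/t4.png")).max(2)
print("wand diff",(d[225:300,385:430]>40).sum())
E
```

```text
time_s: 16.15
ee_pos: [575.9, -204.4, 265.6]
orientation: [2.149, 2.29, -0.001]
contact_force: [0.2, -0.2, -0.3]
gripper_width: 0.502
grip_force: 0.0
time_s: 17.4
ee_pos: [434.3, 249.0, 263.0]
orientation: [-2.141, -2.297, 0.006]
contact_force: [0.3, -0.8, -0.8]
gripper_width: 0.503
grip_force: 0.0
17.4 [434.255 248.99  262.962] [ 0.998  0.07  -0.004 -0.004 -0.002 -1.   ] F [ 0.288 -0.806 -0.792] grip 0.0 0.5032559210920241 j [0.521 0.234 0.078 1.419 0.    2.021]
shift [-0.298  0.529 -1.013] turn [ 0.    -0.001 -0.001] deg 0.40520504701213605
shift [-0.298  0.529 -1.013] turn [0.001 0.    0.499] deg 179.6655839026883
wand diff 0
```

View pics/s7.png

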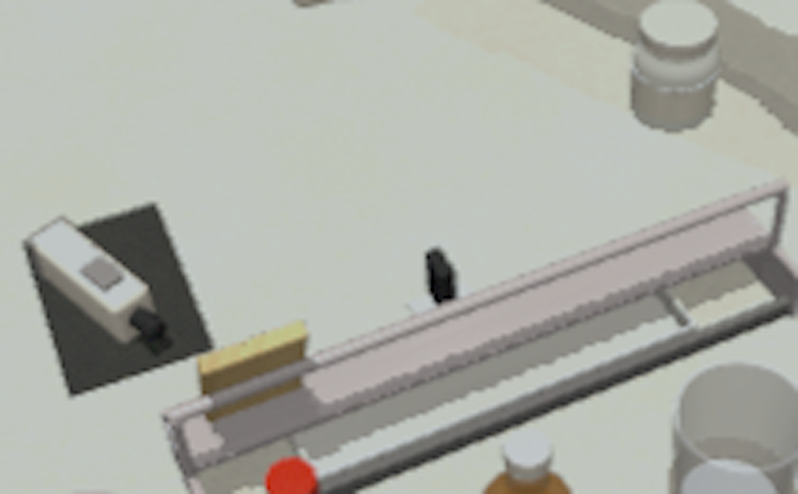

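Board d leans on the rail at the left end (top edge (200,360)–(305,325)), and the tray and wand are undisturbed. Next, board c.

```bash
python3 -m jog '[[-0.15,0.3,0,0,0,-0.001,0],[-0.3,0.53,0,0,0,-0.001,0],[-0.3,0.53,0,0,0,-0.001,0],[-0.3,0.53,-0.3,0,0,-0.001,0],[-0.3,0.53,-0.5,0,0,-0.001,0],[-0.3,0.53,-0.5,0,0,-0.001,0]]'; python3 -c "
from h import *
st();plan([389.5,328.3,111],3.7,'x')"
```

```text
time_s: 18.25
ee_pos: [389.7, 322.6, 186.4]
orientation: [-2.159, -2.282, 0.012]
contact_force: [-0.2, 0.7, 0.5]
gripper_width: 0.496
grip_force: 0.0
18.25 [389.693 322.602 186.449] [ 0.998  0.055 -0.006 -0.005 -0.005 -1.   ] F [-0.183  0.742  0.487] grip 0.0 0.4955386877844146 j [ 0.692  0.282 -0.058  1.238 -0.     2.207]
shift [-0.001  0.038 -0.503] turn [ 0.001 -0.001  0.001] deg 0.6806919289792523
shift [-0.001  0.038 -0.503] turn [-0.001 -0.001 -0.499] deg 179.47278741543684
```

```bash
python3 -m jog '[[0,0.02,-0.2,0,0,0.001,0],[0,0.02,-0.4,0,0,0.001,0],[0,0.02,-0.5,0,0,0.001,0],[0,0.02,-0.5,0,0,0.001,0],[0,0.02,-0.5,0,0,0.001,0]]'; python3 -c "
from h import *
st();plan([389.5,328.3,111],3.7,'x')"
```

```text
time_s: 18.88
ee_pos: [391.1, 328.8, 115.4]
orientation: [2.149, 2.291, 0.002]
contact_force: [0.6, -0.4, 0.5]
gripper_width: 0.498
grip_force: 0.0
18.88 [391.104 328.845 115.361] [ 0.998  0.064  0.001  0.001  0.001 -1.   ] F [ 0.587 -0.351  0.496] grip 0.0 0.4978920375103344 j [ 0.699  0.342 -0.171  1.056  0.     2.206]
shift [-0.011 -0.004 -0.029] turn [-0.  0.  0.] deg 0.09786657534012622
shift [-0.011 -0.004 -0.029] turn [ 0.   0.  -0.5] deg 179.96122762522225
```

```bash
python3 -m jog '[[-0.01,0,-0.03,0,0,0,0],[-0.01,0,-0.03,0,0,0,0],[-0.01,0,-0.03,0,0,0,-1],[-0.01,0,-0.03,0,0,0,-1],[-0.01,0,-0.03,0,0,0,-1],[-0.01,0,-0.03,0,0,0,-1],[-0.01,0,-0.03,0,0,0,-1]]' 50;python3 -c "
from h import *
st()"; python3 -m jog '[[0,0,0.1,0,0,0,-1],[0,0,0.3,0,0,0,-1],[0,0,0.6,0,0,0,-1],[0,0,0.95,0,0,0,-1],[0,0,0.95,0,0,0,-1]]'; python3 -c "
from h import *
st();plan(stand(-2.9+35,-79.5,230),5,'x')"
```

```text
time_s: 19.75
ee_pos: [388.7, 328.5, 109.6]
orientation: [-2.149, -2.292, 0.0]
contact_force: [1.3, -0.8, 1.3]
gripper_width: 0.129
grip_force: 50.2
19.75 [388.749 328.527 109.627] [ 0.998  0.064 -0.    -0.     0.    -1.   ] F [ 1.25  -0.845  1.298] grip 50.19170701503754 0.1289768700843745 j [ 0.702  0.345 -0.183  1.043  0.     2.208]
time_s: 20.38
ee_pos: [390.0, 329.8, 257.2]
orientation: [2.149, 2.292, 0.013]
contact_force: [0.2, 0.4, -2.7]
gripper_width: 0.13
grip_force: 49.8
20.38 [389.993 329.845 257.222] [ 0.998  0.064  0.006  0.006  0.006 -1.   ] F [ 0.224  0.356 -2.684] grip 49.8034930229187 0.12997646030808738 j [0.702 0.246 0.079 1.396 0.001 2.208]
shift [ 1.325 -3.292 -0.181] turn [-0.001  0.001  0.004] deg 1.38755147376922
shift [ 1.325 -3.292 -0.181] turn [ 0.001  0.001 -0.496] deg 178.69405266064348
```

```bash
python3 -m jog '[[0.1,-0.3,0,0,0,0,-1],[0.2,-0.65,0,0,0,0,-1],[0.35,-1,0,0,0,0,-1]]' >/dev/null; python3 -m jog '[[0.1,-0.3,0,0,0,0,-1],[0.2,-0.65,0,0,0,0,-1],[0.35,-1,0,0,0,0,-1]]'>/dev/null; python3 -m jog '[[0.1,-0.3,0,0,0,0.001,-1],[0.2,-0.65,0,0,0,0.002,-1],[0.35,-1,0,0,0,0.004,-1]]'>/dev/null;  python3 -m jog '[[0.1,-0.15,-0.1,0,0,0,-1],[0.25,-0.28,-0.18,0,0,0,-1],[0.25,-0.28,-0.18,0,0,0,-1],[0.25,-0.28,-0.18,0,0,0,-1]]'; python3 - <<'E'
from h import *
st();place(-79.5,97.6,up=30)
E
```

```text
time_s: 22.0
ee_pos: [582.5, -163.1, 224.0]
orientation: [-2.118, -2.316, 0.003]
contact_force: [0.2, 0.7, -1.4]
gripper_width: 0.135
grip_force: 49.8
22.0 [ 582.455 -163.13   223.977] [ 0.996  0.089 -0.004 -0.004  0.001 -1.   ] F [ 0.216  0.657 -1.404] grip 49.82958376407623 0.1348202820778473 j [-0.273  0.459  0.3    1.416 -0.     1.208]
tcp [ 589.474 -163.833  170.008]
shift [ 0.047 -0.005 -0.36 ] turn [-0.005  0.059 -0.   ] deg 21.297135944669527
shift [ 0.047 -0.005 -0.36 ] turn [0.094 0.008 0.491] deg 179.85800175446593
```

```bash
python3 -m jog '[[0.02,0,0,-0.001,0.02,0,-1],[0.03,0,0,-0.003,0.04,0,-1],[0.047,-0.005,-0.1,-0.005,0.059,0,-1],[0.047,-0.005,-0.25,-0.005,0.059,0,-1],[0.047,-0.005,-0.36,-0.005,0.059,0,-1],[0.047,-0.005,-0.36,-0.005,0.059,0,-1],[0.047,-0.005,-0.36,-0.005,0.059,0,-1]]'; python3 - <<'E'
from h import *
st();place(-79.5,97.6,dz=0)
E
```

```text
time_s: 22.88
ee_pos: [590.7, -164.0, 172.5]
orientation: [-1.932, -2.114, 0.396]
contact_force: [-0.0, -0.7, -0.9]
gripper_width: 0.137
grip_force: 49.8
22.88 [ 590.72  -163.994  172.542] [ 0.928  0.084 -0.363 -0.361 -0.032 -0.932] F [-0.042 -0.652 -0.922] grip 49.77355241775513 0.1366600995236381 j [-0.217  0.823  0.738  1.841 -0.109  1.283]
tcp [ 589.474 -163.833  138.008]
shift [-0.008  0.001 -0.23 ] turn [-0.     0.001 -0.   ] deg 0.2905175341327691
shift [-0.008  0.001 -0.23 ] turn [0.181 0.016 0.465] deg 179.8359298263828
```

```bash
python3 -m jog '[[-0.008,0,-0.08,0,0.001,0,-1],[-0.008,0,-0.15,0,0.001,0,-1],[-0.008,0,-0.19,0,0.001,0,-1],[-0.008,0,-0.21,0,0.001,0,-1],[-0.008,0,-0.21,0,0.001,0,-1]]'; python3 -m jog '[[0,0,-0.01,0,0,0,-1],[0,0,-0.015,0,0,0,-1],[0,0,-0.015,0,0,0,-1]]'
```

```text
time_s: 23.5
ee_pos: [589.2, -164.4, 139.1]
orientation: [-1.927, -2.108, 0.403]
contact_force: [-0.1, 1.1, -0.5]
gripper_width: 0.137
grip_force: 49.9
time_s: 23.88
ee_pos: [589.6, -164.5, 138.1]
orientation: [-1.928, -2.11, 0.402]
contact_force: [0.0, 0.2, 2.8]
gripper_width: 0.128
grip_force: 50.6
```

```bash
python3 -m jog '[[0,0,0,0,0,0,-0.4],[0,0,0,0,0,0,-0.4],[0,0,0,0,0,0,-0.4],[0.04,0.003,0.1,0,0,0,-0.4],[0.08,0.006,0.2,0,0,0,-0.4],[0.13,0.01,0.33,0,0,0,-0.4],[0.13,0.01,0.45,0,-0.02,0,0],[0.1,0.01,0.6,0,-0.04,0,0]]'; python3 -m jog '[[-0.1,0.2,0.1,0.005,-0.02,-0.003,0],[-0.2,0.5,0.15,0.005,-0.02,-0.004,0],[-0.25,0.9,0.15,0.005,-0.02,-0.004,0]]'>/dev/null; python3 -m jog '[[-0.1,0.35,0,0,0,0,0],[-0.2,0.7,0,0,0,0,0],[-0.3,1,0,0,0,0,0]]'>/dev/null;  python3 -m jog '[[-0.1,0.35,0,0,0,0,0],[-0.2,0.7,0,0,0,0,0],[-0.3,1,0,0,0,0,0],[-0.3,1,0,0,0,0,0],[-0.3,1,0,0,0,0,0]]'; python3 - <<'E'
from h import *
st();plan([449.3,345.7,133.3],3.7,'x')
f=grab_frame("top");g=grab_frame("scene");cv2.imwrite("pics/s8.png",g["color"])
d=cv2.absdiff(f["color"],cv2.imread("pics/t4.png")).max(2)
print("wand diff",(d[225:300,385:430]>40).sum())
E
```

```text
time_s: 24.88
ee_pos: [605.3, -162.9, 224.6]
orientation: [-2.072, -2.259, 0.165]
contact_force: [-0.4, -0.8, 0.9]
gripper_width: 0.501
grip_force: 0.0
time_s: 26.25
ee_pos: [476.7, 271.7, 249.5]
orientation: [-2.151, -2.287, 0.0]
contact_force: [-0.0, -0.1, 0.6]
gripper_width: 0.501
grip_force: 0.0
26.25 [476.733 271.722 249.532] [ 0.998  0.061 -0.001 -0.001  0.001 -1.   ] F [-0.008 -0.13   0.554] grip 0.0 0.5006223426618938 j [0.517 0.333 0.178 1.417 0.002 2.027]
shift [-0.183  0.493 -0.775] turn [-0.    -0.     0.001] deg 0.22574496170831013
shift [-0.183  0.493 -0.775] turn [-0.     0.    -0.499] deg 179.79800499551862
wand diff 0
```

```bash
python3 -m jog '[[-0.1,0.25,0,0,0,0,0],[-0.183,0.493,0,0,0,0,0],[-0.183,0.493,0,0,0,0,0],[-0.183,0.493,0,0,0,0,0],[-0.183,0.493,-0.2,0,0,0,0],[-0.183,0.493,-0.32,0,0,0,0],[-0.183,0.493,-0.32,0,0,0,0]]'; python3 -c "
from h import *
st();plan([449.3,345.7,133.3],3.7,'x')"
```

```text
time_s: 27.22
ee_pos: [449.2, 343.8, 200.2]
orientation: [-2.154, -2.283, 0.005]
contact_force: [0.6, 0.5, 0.2]
gripper_width: 0.502
grip_force: 0.0
27.23 [449.16  343.804 200.235] [ 0.998  0.058 -0.004 -0.004 -0.001 -1.   ] F [0.556 0.46  0.224] grip 0.0 0.5023823296019602 j [0.652 0.388 0.13  1.316 0.002 2.165]
shift [ 0.001  0.013 -0.446] turn [ 0.    -0.001  0.001] deg 0.43557264911065896
shift [ 0.001  0.013 -0.446] turn [-0.001 -0.    -0.499] deg 179.63526845489503
```

```bash
python3 -m jog '[[0,0.01,-0.2,0,0,0.001,0],[0,0.01,-0.4,0,0,0.001,0],[0,0.01,-0.46,0,0,0.001,0],[0,0.01,-0.46,0,0,0.001,0],[0,0.01,-0.46,0,0,0.001,0]]'; python3 -m jog '[[0,0,0,0,0,0,-1],[0,0,0,0,0,0,-1],[0,0,0,0,0,0,-1],[0,0,0,0,0,0,-1],[0,0,0,0,0,0,-1]]'; python3 -c "
from h import *
st();plan([449.3,345.7,133.3],3.7,'x')"
```

```text
time_s: 27.85
ee_pos: [457.8, 349.6, 144.8]
orientation: [2.145, 2.285, 0.036]
contact_force: [-2.1, -7.7, 34.9]
gripper_width: 0.503
grip_force: 15.8
time_s: 28.48
ee_pos: [455.1, 350.3, 144.2]
orientation: [2.147, 2.291, 0.031]
contact_force: [-3.4, -4.6, 36.5]
gripper_width: 0.134
grip_force: 48.8
28.48 [455.147 350.314 144.232] [ 0.998  0.065  0.016  0.015  0.014 -1.   ] F [-3.375 -4.584 36.518] grip 48.811487895436585 0.13428058478331026 j [0.655 0.421 0.029 1.159 0.002 2.161]
shift [-0.039 -0.031 -0.073] turn [-0.002  0.002 -0.   ] deg 1.148533630667321
shift [-0.039 -0.031 -0.073] turn [-0.004 -0.003  0.5  ] deg 179.9756029752926
```

```bash
python3 - <<'E'
from h import *
g=grab_frame("scene")
crop(g["color"],360,60,500,200,4.2,"m9")
E
```

```text
(no output)
```

View pics/m9.png

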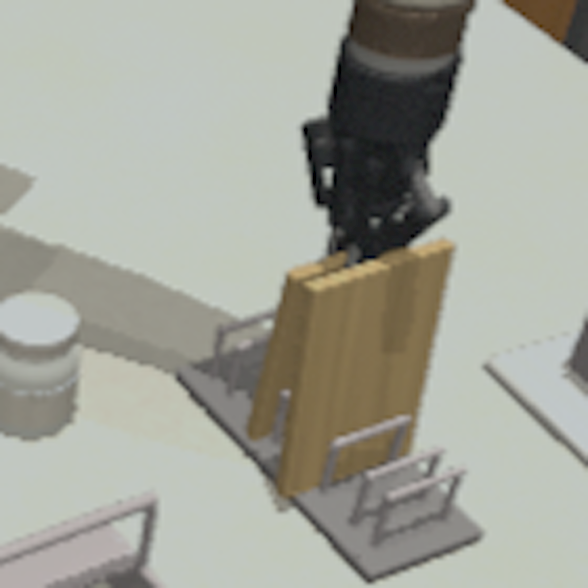

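The view shows the fingers closed at the top of b. Board a leans away from b, so the outside of a finger must have wedged against a. I'll open slightly, lift and re-measure.

```bash
python3 -m jog '[[0,0,0.06,0,0,0,-1],[0,0,0.06,0,0,0,-0.5],[0,0,0.06,0,0,0,-0.5],[0,0,0.2,0,0,0,-0.5],[0,0,0.4,0,0,0,-0.5],[0,-0.2,0.5,0,0,0,-0.5],[0,-0.7,0.5,0,0,0,-0.5],[0,-0.7,0.5,0,0,0,-0.5]]'; python3 - <<'E'
from h import *
st()
f=grab_frame("top");g=grab_frame("scene")
a=cv2.resize(g["color"][80:210,390:500],None,fx=4,fy=4,interpolation=cv2.INTER_CUBIC);b=cv2.resize(f["color"][175:275,135:207],None,fx=5,fy=5.2,interpolation=cv2.INTER_CUBIC)
m=np.hstack([a[:520],b[:520]]);print(a.shape,b.shape);cv2.imwrite("pics/m10.png",(255*(m/255.)**.6).astype(np.uint8))
E
```

```text
time_s: 29.52
ee_pos: [448.6, 239.4, 206.7]
orientation: [-2.148, -2.289, 0.005]
contact_force: [0.4, 0.7, -0.2]
gripper_width: 0.247
grip_force: 0.0
29.52 [448.618 239.401 206.656] [ 0.998  0.064 -0.004 -0.004 -0.    -1.   ] F [ 0.353  0.733 -0.175] grip 0.0 0.2469059657746658 j [ 0.489  0.272 -0.018  1.284  0.002  1.996]
(520, 440, 3) (520, 360, 3)
```

View pics/m10.png

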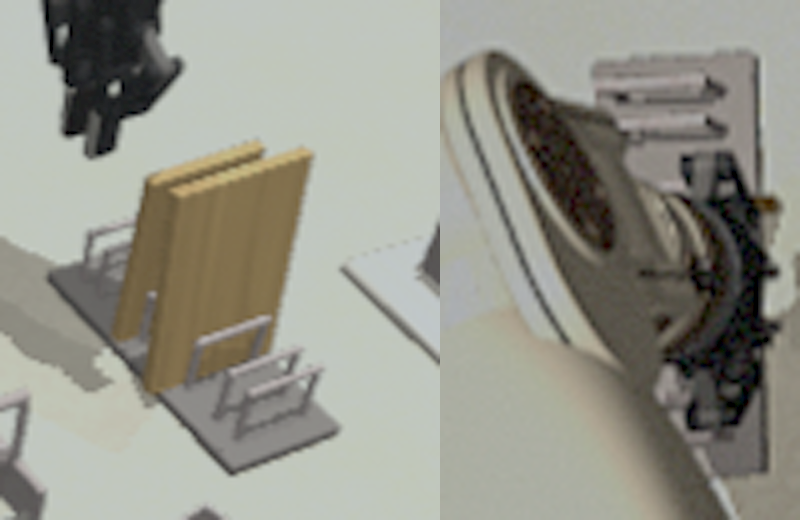

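```bash
python3 - <<'E'
from h import *
g=grab_frame("scene");Q=lambda u,v:((u+.5)/4-.5+390,(v+.5)/4-.5+80)
for n,z,ps in [("a",188,[(178,196),(312,150),(170,187),(303,143)]),("b",166,[(150,182),(262,143),(150,176),(262,138)])]:
    for p in ps:print(n,cast(g,Q(*p),z))
# predicted pixels of upright boards
for n,x,y,h,w in [("a",510,339.4,188,115),("b",450,345.7,166,100)]:
    c=np.array([x,y,h])
    for s in(-1,1):
        for e in(-6,6): 
            P=c+R.from_euler('z',3.7,degrees=True).apply([e,s*w/2,0]);q=proj(g,P);print(n,s,e,(q-[390,80])*4+1.5)
E
```

```text
a [501.076 281.38  188.   ]
a [491.364 396.843 188.   ]
a [490.259 281.843 188.   ]
a [481.902 396.021 188.   ]
b [455.806 291.915 166.   ]
b [446.222 392.399 166.   ]
b [449.653 295.705 166.   ]
b [440.927 396.008 166.   ]
a -1 -6 [183.649 201.404]
a -1 6 [194.346 211.137]
a 1 -6 [319.115 157.079]
a 1 6 [330.431 166.228]
b -1 -6 [147.856 174.229]
b -1 6 [157.756 183.273]
b 1 -6 [260.964 138.141]
b 1 6 [271.365 146.734]
```

Board a now leans about 6° toward b: its top is at x≈491 and its foot at 510. I'll take a first with a matching tilt.

```bash
python3 - <<'E'
from h import *
plan([490.5,339.2,215],3.7,'x',-6)
E
```

```text
shift [0.274 0.646 0.053] turn [ 0.001 -0.017 -0.   ] deg 6.128090145310208
shift [0.274 0.646 0.053] turn [-0.026 -0.002  0.499] deg 179.9406785814548
```

```bash
python3 -m jog '[[0.05,0.1,0.12,0,-0.008,0,-0.3],[0.2,0.4,0.12,0,-0.017,0,-0.3],[0.274,0.646,0.12,0,-0.017,0,-0.3],[0.274,0.646,0.08,0,-0.017,0,-0.3],[0.274,0.646,0.06,0,-0.017,0,-0.3],[0.274,0.646,0.06,0,-0.017,0,-0.3]]'; python3 - <<'E'
from h import *
st();plan([494.8,339.2,154.5],3.7,'x',-6)
f=grab_frame("top");g=grab_frame("scene")
a=cv2.resize(g["color"][60:190,390:500],None,fx=4,fy=4,interpolation=cv2.INTER_CUBIC)
cv2.imwrite("pics/m11.png",(255*(a/255.)**.6).astype(np.uint8))
E
```

```text
time_s: 30.42
ee_pos: [490.0, 339.3, 216.5]
orientation: [2.092, 2.238, 0.112]
contact_force: [0.3, -0.1, -0.0]
gripper_width: 0.348
grip_force: 0.0
30.43 [489.968 339.263 216.544] [ 0.992  0.067  0.105  0.105  0.001 -0.994] F [ 0.334 -0.083 -0.044] grip 0.0 0.34815567477296533 j [ 0.637  0.37   0.14   1.256 -0.061  2.138]
shift [ 0.032 -0.    -0.414] turn [ 0.001  0.    -0.   ] deg 0.35515768160905814
shift [ 0.032 -0.    -0.414] turn [-0.052 -0.002  0.497] deg 179.83009642540588
```

View pics/m11.png

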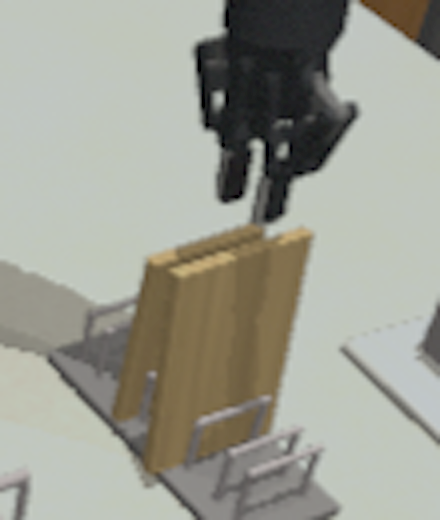

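The fingertips (230,195) and (270,215) straddle the plane of a's top edge. Descending.

```bash
python3 -m jog '[[0.01,0,-0.13,0,0,0,-0.3],[0.02,0,-0.26,0,0,0,-0.3],[0.03,0,-0.38,0,0,0,-0.3],[0.032,0,-0.43,0,0,0,-0.3],[0.032,0,-0.43,0,0,0,-0.3]]'; python3 -m jog '[[0,0,0,0,0,0,-1],[0,0,0,0,0,0,-1],[0,0,0,0,0,0,-1],[0,0,0,0,0,0,-1]]' 50; python3 -c "
from h import *
st()"
```

```text
time_s: 31.15
ee_pos: [495.2, 338.9, 152.1]
orientation: [2.093, 2.237, 0.112]
contact_force: [-0.1, -0.2, 0.3]
gripper_width: 0.349
grip_force: 0.0
time_s: 31.65
ee_pos: [496.7, 339.8, 153.5]
orientation: [2.092, 2.236, 0.117]
contact_force: [3.3, -1.1, 4.1]
gripper_width: 0.13
grip_force: 51.7
31.65 [496.656 339.788 153.532] [ 0.992  0.066  0.109  0.109  0.003 -0.994] F [ 3.34  -1.06   4.096] grip 51.7309445142746 0.13038934900771817 j [ 0.631  0.413  0.038  1.105 -0.062  2.133]
```

```bash
python3 -m jog '[[0.03,0,0.01,0,0.006,0,-1],[0.06,0,0.02,0,0.012,0,-1],[0.09,0,0.03,0,0.017,0,-1],[0.09,0,0.1,0,0.017,0,-1],[0.09,0,0.3,0,0.017,0,-1],[0.09,0,0.6,0,0.017,0,-1],[0.09,0,0.9,0,0.017,0,-1],[0.09,0,0.9,0,0.017,0,-1]]'; python3 -c "
from h import *
st();plan(stand(-2.9+52,148.5,270),5,'x')"
```

```text
time_s: 32.65
ee_pos: [509.0, 340.6, 292.1]
orientation: [-2.144, -2.295, -0.013]
contact_force: [0.0, -0.6, -2.0]
gripper_width: 0.134
grip_force: 51.2
32.65 [509.026 340.616 292.13 ] [ 0.998  0.068  0.005  0.005  0.007 -1.   ] F [ 0.005 -0.613 -2.01 ] grip 51.16553485393524 0.1344421499482374 j [0.588 0.458 0.473 1.578 0.003 2.091]
shift [ 0.512 -1.839 -0.148] turn [-0.001  0.001  0.003] deg 1.2084185088826107
shift [ 0.512 -1.839 -0.148] turn [ 0.001  0.002 -0.497] deg 178.88672127180828
```

```bash
python3 -m jog '[[0.08,-0.3,0,0,0,0.001,-1],[0.16,-0.6,0,0,0,0.002,-1],[0.26,-0.92,0,0,0,0.003,-1]]'>/dev/null; python3 -m jog '[[0.08,-0.3,0,0,0,0,-1],[0.16,-0.6,0,0,0,0,-1],[0.26,-0.92,0,0,0,0,-1],[0.26,-0.92,0,0,0,0,-1],[0.26,-0.92,0,0,0,0,-1]]'; python3 - <<'E'
from h import *
st();place(148.5,142.3,up=30)
E
```

```text
time_s: 33.65
ee_pos: [585.6, 63.7, 285.8]
orientation: [-2.121, -2.311, 0.002]
contact_force: [0.4, 1.4, -2.0]
gripper_width: 0.132
grip_force: 51.0
33.65 [585.565  63.662 285.84 ] [ 0.996  0.085 -0.004 -0.005  0.002 -1.   ] F [ 0.382  1.358 -1.964] grip 50.99702596664429 0.13158420659157652 j [0.107 0.416 0.392 1.552 0.003 1.592]
tcp [585.923  64.728 211.597]
shift [ 0.002  0.007 -0.495] turn [-0.006  0.059  0.   ] deg 21.247847637179312
shift [ 0.002  0.007 -0.495] turn [-0.094 -0.007 -0.491] deg 179.93279913577658
```

```bash
python3 -m jog '[[0,0,-0.1,-0.002,0.02,0,-1],[0,0,-0.18,-0.004,0.04,0,-1],[0,0.007,-0.28,-0.006,0.059,0,-1],[0,0.007,-0.4,-0.006,0.059,0,-1],[0,0.007,-0.5,-0.006,0.059,0,-1],[0,0.007,-0.5,-0.006,0.059,0,-1],[0,0.007,-0.5,-0.006,0.059,0,-1]]'; python3 - <<'E'
from h import *
st();place(148.5,142.3,dz=0)
E
```

```text
time_s: 34.52
ee_pos: [586.6, 65.5, 213.0]
orientation: [-1.936, -2.112, 0.402]
contact_force: [0.5, 0.2, -3.1]
gripper_width: 0.132
grip_force: 51.1
34.52 [586.648  65.534 212.972] [ 0.928  0.08  -0.364 -0.363 -0.035 -0.931] F [ 0.534  0.227 -3.133] grip 51.06536507606506 0.1324334714038155 j [0.109 0.778 0.753 1.918 0.004 1.592]
tcp [585.923  64.728 179.597]
shift [-0.005 -0.005 -0.222] turn [ 0.001  0.    -0.   ] deg 0.25677220947313034
shift [-0.005 -0.005 -0.222] turn [-0.182 -0.017 -0.465] deg 179.94665919965735
```

```bash
python3 -m jog '[[-0.005,-0.005,-0.08,0,0,0,-1],[-0.005,-0.005,-0.15,0,0,0,-1],[-0.005,-0.005,-0.19,0,0,0,-1],[-0.005,-0.005,-0.205,0,0,0,-1],[-0.005,-0.005,-0.205,0,0,0,-1]]'; python3 -m jog '[[0,0,-0.01,0,0,0,-1],[0,0,-0.015,0,0,0,-1],[0,0,-0.015,0,0,0,-1]]'
```

```text
time_s: 35.15
ee_pos: [586.0, 63.6, 181.3]
orientation: [-1.937, -2.11, 0.403]
contact_force: [-0.2, 0.1, -2.7]
gripper_width: 0.133
grip_force: 51.0
time_s: 35.52
ee_pos: [586.2, 63.6, 179.5]
orientation: [-1.938, -2.111, 0.402]
contact_force: [0.8, -0.1, -1.0]
gripper_width: 0.128
grip_force: 51.2
```

```bash
python3 -m jog '[[0,0,-0.007,0,0,0,-1],[0,0,-0.012,0,0,0,-1],[0,0,-0.012,0,0,0,-1]]'; python3 -m jog '[[0,0,0,0,0,0,-0.4],[0,0,0,0,0,0,-0.4],[0,0,0,0,0,0,-0.4],[0.04,0.003,0.1,0,0,0,-0.4],[0.08,0.006,0.2,0,0,0,-0.4],[0.13,0.01,0.33,0,0,0,-0.4],[0.13,0.01,0.38,0,-0.02,0,-0.3],[0.1,0.01,0.42,0,-0.04,0,-0.3]]'; python3 -c "
from h import *
st()
g=grab_frame('scene');crop(g['color'],190,80,490,270,2.6,'s12')"
```

```text
time_s: 35.9
ee_pos: [586.4, 63.5, 179.3]
orientation: [-1.939, -2.112, 0.401]
contact_force: [1.1, -0.8, 6.2]
gripper_width: 0.132
grip_force: 52.4
time_s: 36.9
ee_pos: [602.5, 65.3, 238.2]
orientation: [-2.084, -2.259, 0.164]
contact_force: [1.0, 0.3, 1.0]
gripper_width: 0.355
grip_force: 0.0
36.9 [602.49   65.323 238.196] [ 0.99   0.078 -0.121 -0.119 -0.035 -0.992] F [0.983 0.256 1.014] grip 0.0 0.3553464374805915 j [ 0.118  0.565  0.501  1.629 -0.021  1.61 ]
```

View pics/s12.png

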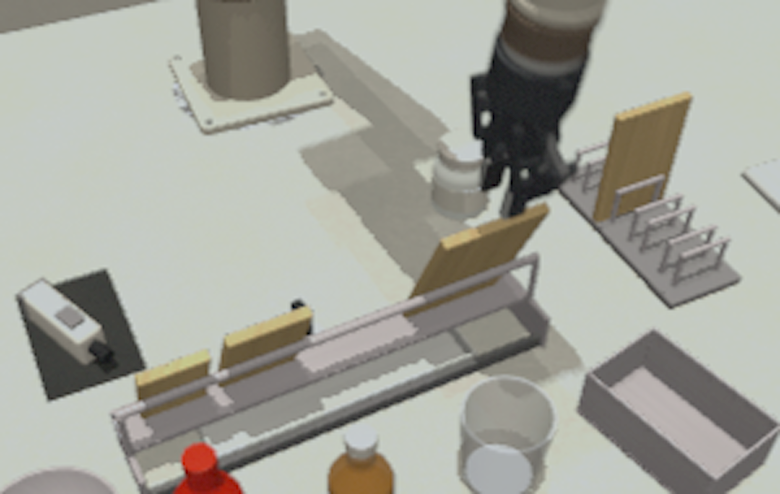

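Boards d, c and a lean on the rail, well separated. b is still in the rack with its top edge near (612..690, 97..125).

```bash
python3 -m jog '[[-0.1,0.2,0.1,0.005,-0.02,-0.002,-0.3],[-0.25,0.5,0.15,0.005,-0.02,-0.003,-0.3],[-0.4,0.9,0.15,0.005,-0.02,-0.003,-0.3],[-0.4,0.9,0.15,0.005,-0.02,-0.003,-0.3]]'; python3 - <<'E'
from h import *
st()
g=grab_frame("scene");f=grab_frame("top")
def quad(im,x0,y0,x1,y1):
    h=cv2.cvtColor(im[y0:y1,x0:x1],cv2.COLOR_BGR2HSV);m=cv2.inRange(h,(12,80,150),(35,255,255))
    n,l,s,c=cv2.connectedComponentsWithStats(m);k=1+np.argmax(s[1:,4]);return m,(l==k),s[k]
m,l,s=quad(g["color"],410,105,465,170);print(s)
v,u=np.nonzero(l);q=cv2.boxPoints(cv2.minAreaRect(np.c_[u,v].astype(np.float32)))+[410,105];print(q)
C=np.mean(q,0);print("top centre",cast(g,C,166),[cast(g,p,166) for p in q])
x,y=450,345.7
print("upright pred",proj(g,(450,345.7,166)))
E
```

```text
time_s: 37.45
ee_pos: [539.2, 203.9, 263.3]
orientation: [2.142, 2.293, 0.002]
contact_force: [0.2, -0.1, 0.9]
gripper_width: 0.352
grip_force: 0.0
37.45 [539.232 203.927 263.335] [ 0.998  0.068  0.003  0.003 -0.002 -1.   ] F [ 0.221 -0.139  0.875] grip 0.0 0.3522839705877901 j [ 0.363  0.385  0.288  1.472 -0.003  1.866]
[18 10 28 11 65]
[[427.5 123.5]
 [454.5 114.5]
 [455.2 116.6]
 [428.2 125.6]]
top centre [450.494 342.64  166.   ] [array([449.548, 297.009, 166.   ]), array([441.819, 393.242, 166.   ]), array([451.457, 389.089, 166.   ]), array([458.913, 293.535, 166.   ])]
upright pred [442.162 119.715]
```

```bash
python3 -m jog '[[-0.15,0.25,0,0,0,0,-0.3],[-0.3,0.5,0,0,0,0,-0.3],[-0.45,0.75,0,0,0,0,-0.3],[-0.595,0.94,0,0,0,-0.001,-0.3],[-0.595,0.94,0,0,0,-0.001,-0.3],[-0.595,0.94,-0.2,0,0,-0.001,-0.3],[-0.595,0.94,-0.35,0,0,-0.001,-0.3],[-0.595,0.94,-0.35,0,0,-0.001,-0.3]]'; python3 -c "
from h import *
st();plan([450,344.5,133],3.7,'x')"
```

```text
time_s: 38.55
ee_pos: [451.9, 338.7, 208.3]
orientation: [2.159, 2.276, -0.006]
contact_force: [-0.6, -0.2, 0.0]
gripper_width: 0.349
grip_force: 0.0
38.55 [451.923 338.729 208.279] [ 0.999  0.053  0.     0.001 -0.006 -1.   ] F [-0.569 -0.192  0.018] grip 0.0 0.34944344136720284 j [ 0.646  0.382  0.142  1.334 -0.005  2.164]
shift [-0.013  0.038 -0.502] turn [0.001 0.    0.002] deg 0.7604947612158764
shift [-0.013  0.038 -0.502] turn [ 0.    -0.002 -0.498] deg 179.3285775908944
```

```bash
python3 -m jog '[[-0.01,0.03,-0.15,0,0,0.001,-0.3],[-0.01,0.03,-0.3,0,0,0.001,-0.3],[-0.01,0.03,-0.45,0,0,0.001,-0.3],[-0.01,0.03,-0.5,0,0,0.001,-0.3],[-0.01,0.03,-0.5,0,0,0.001,-0.3]]'; python3 -c "
from h import *
st();plan([450,344.5,133],3.7,'x')"
```

```text
time_s: 39.17
ee_pos: [451.0, 345.3, 135.9]
orientation: [2.149, 2.284, 0.002]
contact_force: [-0.3, -0.3, 0.8]
gripper_width: 0.35
grip_force: 0.0
39.17 [451.01  345.327 135.881] [ 0.998  0.061  0.005  0.005 -0.003 -1.   ] F [-0.282 -0.253  0.837] grip 0.0 0.34951844422995315 j [ 0.656  0.428  0.019  1.159 -0.005  2.166]
shift [-0.007 -0.006 -0.019] turn [0.    0.001 0.001] deg 0.37935510666544264
shift [-0.007 -0.006 -0.019] turn [ 0.001 -0.001 -0.499] deg 179.78344500758368
```

```bash
python3 -m jog '[[0,0,-0.015,0,0,0,-1],[0,0,-0.015,0,0,0,-1],[0,0,-0.015,0,0,0,-1],[0,0,-0.015,0,0,0,-1],[0,0,-0.015,0,0,0,-1]]' 50;python3 -c "
from h import *
st()"; python3 -m jog '[[0,0,0.1,0,0,0,-1],[0,0,0.3,0,0,0,-1],[0,0,0.6,0,0,0,-1],[0,0,0.95,0,0,0,-1],[0,0,0.95,0,0,0,-1]]'; python3 -c "
from h import *
st();plan(stand(-2.9+45,27,260),5,'x')"
```

```text
time_s: 39.8
ee_pos: [451.2, 346.4, 134.6]
orientation: [2.148, 2.285, 0.007]
contact_force: [0.7, -1.2, 6.6]
gripper_width: 0.128
grip_force: 50.6
39.8 [451.242 346.39  134.602] [ 0.998  0.062  0.007  0.007 -0.001 -1.   ] F [ 0.738 -1.205  6.605] grip 50.626532435417175 0.12846675447333372 j [ 0.657  0.429  0.015  1.152 -0.005  2.166]
time_s: 40.42
ee_pos: [451.9, 347.1, 281.0]
orientation: [2.147, 2.284, 0.016]
contact_force: [0.0, -0.3, -2.2]
gripper_width: 0.134
grip_force: 49.6
40.42 [451.864 347.056 280.985] [ 0.998  0.062  0.012  0.012  0.003 -1.   ] F [ 0.048 -0.26  -2.212] grip 49.57272291183472 0.13405820970926688 j [ 0.657  0.361  0.298  1.497 -0.005  2.166]
shift [ 0.917 -2.693 -0.14 ] turn [-0.001  0.002  0.004] deg 1.6067679788343883
shift [ 0.917 -2.693 -0.14 ] turn [ 0.003  0.001 -0.496] deg 178.55277379299332
```

```bash
python3 -m jog '[[0,-0.35,0,0,0,0.001,-1],[0,-0.7,0,0,0,0.002,-1],[0,-1,0,0,0,0.004,-1]]'>/dev/null; python3 -m jog '[[0,-0.35,0,0,0,0,-1],[0,-0.7,0,0,0,0,-1],[0,-1,0,0,0,0,-1]]'>/dev/null; python3 -m jog '[[0,-0.3,0,0,0,0,-1],[0,-0.6,0,0,0,0,-1],[0,-0.7,0,0,0,0,-1],[0,-0.7,0,0,0,0,-1],[0,-0.7,0,0,0,0,-1]]'; python3 - <<'E'
from h import *
st();plan(stand(-2.9+45,27,270),5,'x')
g=grab_frame("scene");f=grab_frame("top");cv2.imwrite("pics/t13.png",f["color"])
# measure tops of a, c : wood-yellow masks in the top view
h=cv2.cvtColor(f["color"],cv2.COLOR_BGR2HSV);m=cv2.inRange(h,(12,70,120),(35,255,255));m[:165]=0;m[240:]=0;m[:,:230]=0;m[:,415:]=0
n,l,s,c=cv2.connectedComponentsWithStats(m)
for k in range(1,n):
    if s[k,4]>15:print(s[k],[cast(f,(s[k,0]+e,c[k,1]),z) for e,z in((0,212),(s[k,2],212),(0,170),(s[k,2],170))])
E
```

```text
time_s: 41.8
ee_pos: [450.0, -58.3, 275.1]
orientation: [2.119, 2.314, 0.002]
contact_force: [-0.6, 0.7, -1.7]
gripper_width: 0.132
grip_force: 49.6
41.8 [450.016 -58.275 275.139] [ 0.996  0.088  0.003  0.003 -0.002 -1.   ] F [-0.566  0.696 -1.702] grip 49.554877281188965 0.13153981719584673 j [-0.128  0.13  -0.018  1.419 -0.001  1.355]
shift [ 0.929  0.009 -0.034] turn [ 0.     0.001 -0.   ] deg 0.22580241388439606
shift [ 0.929  0.009 -0.034] turn [-0.001  0.     0.5  ] deg 179.94876058572402
[245 172  43   7 112] [array([600.654, 121.12 , 212.   ]), array([600.93 ,   7.294, 212.   ]), array([608.341, 128.433, 170.   ]), array([608.628,  10.58 , 170.   ])]
[336 174  31   6  77] [array([ 596.487, -119.955,  212.   ]), array([ 596.685, -202.21 ,  212.   ]), array([ 604.027, -121.171,  170.   ]), array([ 604.232, -206.336,  170.   ])]
[371 177  25   4  55] [array([ 591.119, -212.765,  212.   ]), array([ 591.276, -279.132,  212.   ]), array([ 598.469, -217.264,  170.   ]), array([ 598.632, -285.979,  170.   ])]
```

```bash
python3 -m jog '[[0.2,0,0,0,0,0,-1],[0.4,0.005,0,0,0,0,-1],[0.6,0.01,0,0,0,0,-1],[0.8,0.015,0,0,0.01,0,-1],[0.93,0.015,0,0,0.02,0,-1],[0.93,0.015,0,0,0.02,0,-1],[0.93,0.015,0,0,0.02,0,-1]]'; python3 - <<'E'
from h import *
st();place(27,122.6,dy=1,up=30)
E
```

```text
time_s: 42.78
ee_pos: [589.6, -56.1, 275.1]
orientation: [-2.06, -2.251, 0.128]
contact_force: [0.1, -0.5, -0.7]
gripper_width: 0.136
grip_force: 50.3
42.77 [589.618 -56.124 275.117] [ 0.989  0.088 -0.121 -0.122 -0.003 -0.993] F [ 0.07  -0.535 -0.728] grip 50.26664078235626 0.13618727936447578 j [-0.088  0.531  0.539  1.7   -0.013  1.395]
tcp [589.233 -55.943 193.268]
shift [-0.003  0.001 -0.546] turn [-0.005  0.04   0.   ] deg 14.541810293479074
shift [-0.003  0.001 -0.546] turn [0.123 0.009 0.484] deg 179.84392382619467
```

```bash
python3 -m jog '[[0,0,-0.08,-0.002,0.015,0,-1],[0,0,-0.15,-0.004,0.03,0,-1],[0,0,-0.3,-0.005,0.04,0,-1],[0,0,-0.45,-0.005,0.04,0,-1],[0,0,-0.55,-0.005,0.04,0,-1],[0,0,-0.55,-0.005,0.04,0,-1],[0,0,-0.55,-0.005,0.04,0,-1]]'; python3 - <<'E'
from h import *
st();place(27,122.6,dy=1,dz=0)
E
```

```text
time_s: 43.65
ee_pos: [589.9, -57.1, 195.1]
orientation: [-1.938, -2.111, 0.398]
contact_force: [0.6, -0.9, -1.7]
gripper_width: 0.132
grip_force: 50.3
43.65 [589.933 -57.082 195.052] [ 0.929  0.079 -0.363 -0.361 -0.033 -0.932] F [ 0.642 -0.852 -1.689] grip 50.273698568344116 0.13156163487765984 j [-0.067  0.779  0.709  1.868 -0.057  1.429]
tcp [589.233 -55.943 161.268]
shift [-0.005  0.008 -0.225] turn [0.    0.001 0.   ] deg 0.27764357750362495
shift [-0.005  0.008 -0.225] turn [-0.181 -0.016 -0.465] deg 179.8782064080719
```

```bash
python3 -m jog '[[-0.005,0.008,-0.08,0,0.001,0,-1],[-0.005,0.008,-0.15,0,0.001,0,-1],[-0.005,0.008,-0.19,0,0.001,0,-1],[-0.005,0.008,-0.205,0,0.001,0,-1],[-0.005,0.008,-0.205,0,0.001,0,-1]]'; python3 -m jog '[[0,0,-0.01,0,0,0,-1],[0,0,-0.018,0,0,0,-1],[0,0,-0.018,0,0,0,-1]]'
```

```text
time_s: 44.28
ee_pos: [589.0, -55.9, 162.2]
orientation: [-1.932, -2.105, 0.407]
contact_force: [-0.0, 0.0, -2.5]
gripper_width: 0.136
grip_force: 50.3
time_s: 44.65
ee_pos: [589.4, -55.7, 160.9]
orientation: [-1.933, -2.107, 0.405]
contact_force: [0.5, 1.0, 4.5]
gripper_width: 0.132
grip_force: 51.2
```

```bash
python3 -m jog '[[0,0,0,0,0,0,-0.4],[0,0,0,0,0,0,-0.4],[0,0,0,0,0,0,-0.4],[0.04,0.003,0.1,0,0,0,-0.4],[0.08,0.006,0.2,0,0,0,-0.4],[0.13,0.01,0.33,0,0,0,-0.4],[0.13,0.01,0.4,0,-0.02,0,-0.4],[0.1,0.01,0.48,0,-0.04,0,-0.4]]'; python3 -m jog '[[-0.1,0,0.15,0.003,-0.02,0,0],[-0.3,-0.1,0.2,0.005,-0.02,0,0],[-0.6,-0.2,0.2,0.005,-0.02,0,0],[-1,-0.2,0.2,0.005,-0.02,0,0],[-1,-0.2,0.2,0.005,-0.02,0,0]]'; python3 -m jog '[[-0.3,0,0,0,0,-0.02,0],[-0.7,0.05,0,0,0,-0.04,0],[-1,0.1,0,0,0,-0.06,0],[-1,0.1,0,0,0,-0.06,0]]'; python3 - <<'E'
from h import *
st()
g=grab_frame("scene");f=grab_frame("top");cv2.imwrite("pics/t14.png",f["color"]);cv2.imwrite("pics/s14.png",g["color"])
d=cv2.absdiff(f["color"],cv2.imread("pics/t4.png")).max(2);print("wand diff",(d[225:300,385:430]>40).sum())
a=cv2.resize(g["color"][130:270,190:415],None,fx=3.5,fy=3.5,interpolation=cv2.INTER_CUBIC)[:, :787]
b=cv2.resize(f["color"][165:185+25,235:435],(787,None) if 0 else (787,177),interpolation=cv2.INTER_CUBIC)
m=np.vstack([a[:420],b]);cv2.imwrite("pics/m14.png",(255*(m/255.)**.6).astype(np.uint8));print(m.shape)
h=cv2.cvtColor(f["color"],cv2.COLOR_BGR2HSV);mm=cv2.inRange(h,(12,70,120),(35,255,255));mm[:165]=0;mm[240:]=0;mm[:,:230]=0;mm[:,415:]=0
n,l,s,c=cv2.connectedComponentsWithStats(mm)
for k in range(1,n):
    if s[k,4]>15:print(s[k],[cast(f,(s[k,0]+e,c[k,1]),z)[:2] for z in(212,190,170,150) for e in(-.5,s[k,2]-.5)])
E
```

```text
time_s: 45.65
ee_pos: [605.2, -54.4, 229.4]
orientation: [-2.078, -2.255, 0.168]
contact_force: [0.2, 0.2, 1.8]
gripper_width: 0.3
grip_force: 0.0
time_s: 46.28
ee_pos: [448.3, -84.1, 260.8]
orientation: [-2.128, -2.305, 0.009]
contact_force: [0.9, -0.9, 0.2]
gripper_width: 0.492
grip_force: 0.0
time_s: 46.78
ee_pos: [302.4, -69.0, 262.2]
orientation: [2.524, 1.87, -0.002]
contact_force: [0.8, -0.3, -0.2]
gripper_width: 0.496
grip_force: 0.0
46.77 [302.415 -69.039 262.197] [ 0.957 -0.292 -0.001 -0.001 -0.001 -1.   ] F [ 0.758 -0.263 -0.21 ] grip 0.0 0.4963718446392846 j [-0.223 -0.155 -0.332  1.395 -0.001  1.644]
wand diff 0
(597, 787, 3)
[246 172  42   6 114] [array([600.864, 119.802]), array([601.134,   8.621]), array([604.894, 123.608]), array([605.17 ,  10.367]), array([608.559, 127.068]), array([608.839,  11.954]), array([612.223, 130.529]), array([612.507,  13.541])]
[295 173  36   6  97] [array([599.578,  -9.94 ]), array([ 599.809, -105.371]), array([603.585,  -8.539]), array([ 603.82 , -105.737]), array([607.227,  -7.264]), array([ 607.467, -106.071]), array([610.87,  -5.99]), array([ 611.113, -106.404])]
[336 175  31   5  80] [array([ 596.549, -118.629]), array([ 596.747, -200.883]), array([ 600.5  , -119.241]), array([ 600.701, -203.02 ]), array([ 604.092, -119.798]), array([ 604.296, -204.962]), array([ 607.683, -120.355]), array([ 607.891, -206.904])]
[371 177  25   5  58] [array([ 590.985, -211.437]), array([ 591.142, -277.802]), array([ 594.833, -213.769]), array([ 594.993, -281.363]), array([ 598.331, -215.889]), array([ 598.493, -284.602]), array([ 601.829, -218.009]), array([ 601.994, -287.84 ])]
```

View pics/m14.png

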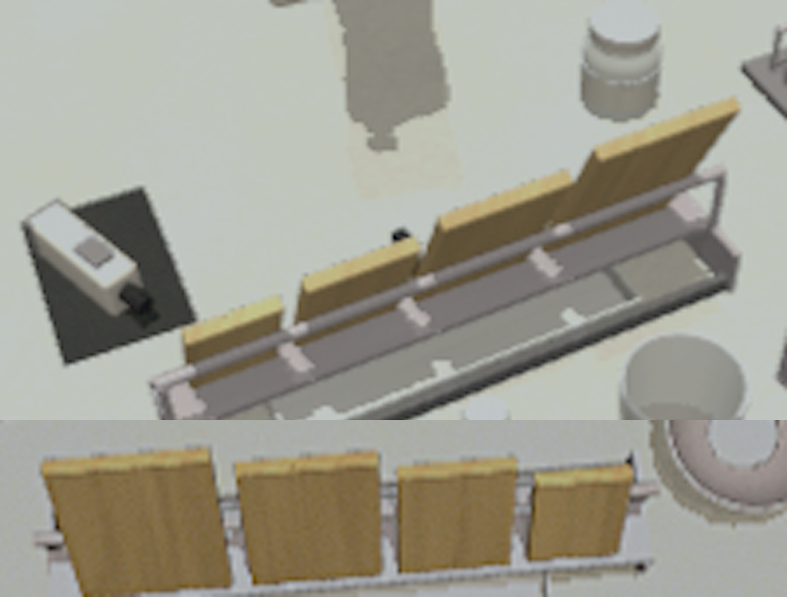

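All four boards lean on the rail side by side with clear gaps; in the lower strip, left to right, a, b, c, d. The wand hasn't moved.

```bash
python3 - <<'E'
from h import *
f=grab_frame("top");im=f["color"][228:290,382:424]
h=cv2.cvtColor(im,cv2.COLOR_BGR2HSV);blk=cv2.morphologyEx(cv2.inRange(h,(0,0,0),(180,255,70)),cv2.MORPH_CLOSE,np.ones((3,3)))
wh=cv2.inRange(h,(0,0,120),(180,60,255));hull=cv2.convexHull(np.argwhere(blk>0)[:,::-1].astype(np.int32));M=np.zeros_like(wh);cv2.fillConvexPoly(M,hull,255);M=cv2.erode(M,np.ones((3,3)))
w=cv2.morphologyEx(wh&M,cv2.MORPH_OPEN,np.ones((2,2)));n,l,s,c=cv2.connectedComponentsWithStats(w);k=1+np.argmax(s[1:,4])
v,u=np.nonzero(l==k);r=cv2.minAreaRect(np.c_[u,v].astype(np.float32));q=cv2.boxPoints(r)+[382,228]
P=[cast(f,p,43) for p in q];print(r,np.mean(P,0));
for i in range(4):print(P[i],np.linalg.norm(P[i]-P[i-1]),np.degrees(np.arctan2((P[i]-P[i-1])[1],(P[i]-P[i-1])[0])))
plan([384.4,-338.9,110],25.2,'y')
E
```

```text
((26.993253707885742, 30.019393920898438), (35.861183166503906, 10.250200271606445), 64.17900848388672) [ 382.855 -340.709   43.   ]
[ 423.63  -304.707   43.   ] 104.5620717534548 25.084772940396228
[ 436.904 -332.472   43.   ] 30.77581851123421 -64.44797362748815
[ 341.956 -376.621   43.   ] 104.71078208395379 -155.0625924297658
[ 328.93  -349.037   43.   ] 30.505650737488384 115.27750209316349
shift [ 0.525 -1.795 -1.015] turn [0.    0.    0.367] deg 132.0897957105491
shift [ 0.525 -1.795 -1.015] turn [ 0.    -0.    -0.133] deg 47.91026900574151
```

```bash
python3 -m jog '[[0.1,-0.2,0,0,0,0.029,0.5],[0.15,-0.4,0,0,0,0.058,0.5],[0.2,-0.6,0,0,0,0.087,0.5],[0.25,-0.8,0,0,0,0.116,0.5],[0.25,-0.9,0,0,0,0.145,0.5],[0.25,-0.9,0,0,0,0.174,0.5],[0.25,-0.9,0,0,0,0.184,0.5],[0.25,-0.9,0,0,0,0.184,0.5]]'; python3 -m jog '[[0.05,-0.2,-0.2,0,0,0.029,0.5],[0.1,-0.4,-0.4,0,0,0.058,0.5],[0.2,-0.6,-0.6,0,0,0.087,0.5],[0.27,-0.8,-0.8,0,0,0.116,0.5],[0.27,-0.9,-0.98,0,0,0.145,0.5],[0.27,-0.9,-0.98,0,0,0.174,0.5],[0.27,-0.9,-0.98,0,0,0.183,0.5],[0.27,-0.9,-0.98,0,0,0.183,0.5]]'; python3 - <<'E'
from h import *
st();plan([383.5,-339.8,11.5],25.1,'y')
E
```

```text
time_s: 47.92
ee_pos: [342.8, -205.0, 261.2]
orientation: [1.093, 2.945, -0.003]
contact_force: [0.8, 0.1, 0.3]
gripper_width: 0.749
grip_force: 0.0
time_s: 48.92
ee_pos: [382.6, -339.7, 114.0]
orientation: [-0.683, 3.065, -0.002]
contact_force: [-0.0, 0.1, -0.1]
gripper_width: 0.748
grip_force: 0.0
48.92 [ 382.613 -339.673  113.998] [-0.424  0.905 -0.001  0.002 -0.001 -1.   ] F [-0.028  0.093 -0.073] grip 0.0 0.7482617947165856 j [-0.726  0.344 -0.172  1.053  0.001 -1.165]
shift [ 0.006 -0.001 -0.683] turn [ 0.  0. -0.] deg 0.10957397616292522
shift [ 0.006 -0.001 -0.683] turn [-0.   0.   0.5] deg 179.98646137436458
```

```bash
python3 -m jog '[[0,0,-0.3,0,0,0,0.5],[0.005,0,-0.55,0,0,0,0.5],[0.005,0,-0.67,0,0,0,0.5],[0.005,0,-0.67,0,0,0,0.5],[0.005,0,-0.67,0,0,0,0.5]]'; python3 -m jog '[[0,0,0,0,0,0,-1],[0,0,0,0,0,0,-1],[0,0,0,0,0,0,-1],[0,0,0,0,0,0,-1],[0,0,0,0,0,0,-1]]' 70; python3 -c "
from h import *
st()"
```

```text
time_s: 49.55
ee_pos: [383.6, -339.9, 14.9]
orientation: [-0.684, 3.064, -0.004]
contact_force: [0.2, 0.8, -0.3]
gripper_width: 0.75
grip_force: 0.0
time_s: 50.18
ee_pos: [383.6, -340.1, 15.5]
orientation: [-0.684, 3.063, -0.006]
contact_force: [-0.3, 0.0, 6.0]
gripper_width: 0.384
grip_force: 70.7
50.17 [ 383.643 -340.111   15.476] [-0.425  0.905 -0.004  0.004 -0.003 -1.   ] F [-0.304  0.026  6.003] grip 70.6721556186676 0.3844356322610708 j [-0.726  0.462 -0.292  0.812  0.001 -1.165]
```

```bash
cat >> h.py <<'E'
def spray(h,ys,x0=-4,th=22.5,off=(160,0,9.5)):
    t=np.radians(th);mid=stand(x0+h/2*np.sin(t),ys,45+6*np.sin(t)+h/2*np.cos(t))
    Rw=R.from_euler('z',YAW,degrees=True)*R.from_euler('y',th,degrees=True)
    P=mid-Rw.apply(off);print("mid",mid,"tcp",P);plan(P,YAW,'y',th)
E
python3 -m jog '[[0,0,0.1,0,0,0,-1],[0,0,0.3,0,0,0,-1],[0,0,0.6,0,0,0,-1],[0,0,0.9,0,0,0,-1],[0,0,1,0,0,0,-1],[0,0,1,0,0,0,-1]]'; python3 -c "
from h import *
st();spray(176,148.5);spray(154,27);spray(132,-79.5);spray(110,-171)"
```

```text
time_s: 50.92
ee_pos: [383.0, -339.5, 164.7]
orientation: [-0.684, 3.063, -0.004]
contact_force: [0.5, -0.2, -2.2]
gripper_width: 0.381
grip_force: 70.1
50.92 [ 382.984 -339.543  164.678] [-0.425  0.905 -0.003  0.003 -0.002 -1.   ] F [ 0.498 -0.155 -2.246] grip 70.09897828102112 0.38078510802333004 j [-0.726  0.3   -0.093  1.174  0.001 -1.165]
mid [566.421  63.021 128.597] tcp [415.541  49.821 181.05 ]
shift [0.217 2.596 0.109] turn [-0.016  0.061 -0.055] deg 30.246678824331934
shift [0.217 2.596 0.109] turn [0.084 0.024 0.436] deg 160.24587440342174
mid [572.817 -58.383 118.435] tcp [421.937 -71.583 170.887]
shift [0.26  1.786 0.041] turn [-0.016  0.061 -0.055] deg 30.246678824331934
shift [0.26  1.786 0.041] turn [0.084 0.024 0.436] deg 160.24587440342174
mid [ 577.905 -164.845  108.272] tcp [ 427.025 -178.045  160.725]
shift [ 0.294  1.077 -0.026] turn [-0.016  0.061 -0.055] deg 30.246678824331934
shift [ 0.294  1.077 -0.026] turn [0.084 0.024 0.436] deg 160.24587440342174
mid [ 581.686 -256.363   98.109] tcp [ 430.806 -269.564  150.562]
shift [ 0.319  0.467 -0.094] turn [-0.016  0.061 -0.055] deg 30.246678824331934
shift [ 0.319  0.467 -0.094] turn [0.084 0.024 0.436] deg 160.24587440342174
```

```bash
python3 -m jog '[[0.05,0.25,0.05,0,0,-0.014,-1],[0.07,0.5,0.1,0,0,-0.028,-1],[0.07,0.75,0.1,0,0,-0.042,-1],[0.07,1,0.1,0,0,-0.056,-1]]'>/dev/null; python3 -m jog '[[0.03,0.25,0,0,0.02,0,-1],[0.05,0.5,0,0,0.04,0,-1],[0.07,0.75,0,-0.004,0.06,0,-1],[0.07,1,0,-0.005,0.062,0,-1]]'>/dev/null;  python3 -m jog '[[0.03,0.25,0,0,0,0,-1],[0.07,0.5,0,0,0,0,-1],[0.07,0.6,0,0,0,0,-1],[0.07,0.6,0,0,0,0,-1],[0.07,0.6,0,0,0,0,-1]]'; python3 -c "
from h import *
st();spray(176,148.5)
g=grab_frame('scene');crop(g['color'],200,100,420,270,3.5,'s15')"
```

```text
time_s: 52.55
ee_pos: [413.8, 49.7, 178.7]
orientation: [0.12, -2.748, 0.023]
contact_force: [-0.1, 0.1, -2.8]
gripper_width: 0.388
grip_force: 70.3
52.55 [413.809  49.689 178.653] [-0.087  0.996  0.    -0.379 -0.033 -0.925] F [-0.146  0.058 -2.83 ] grip 70.32777428627014 0.3875138378772885 j [0.112 0.427 0.049 1.584 0.01  0.023]
mid [566.421  63.021 128.597] tcp [415.541  49.821 181.05 ]
shift [0.012 0.001 0.016] turn [-0.  0.  0.] deg 0.11306589747186852
shift [0.012 0.001 0.016] turn [-0.19  -0.017 -0.462] deg 179.99224362553338
```

View pics/s15.png

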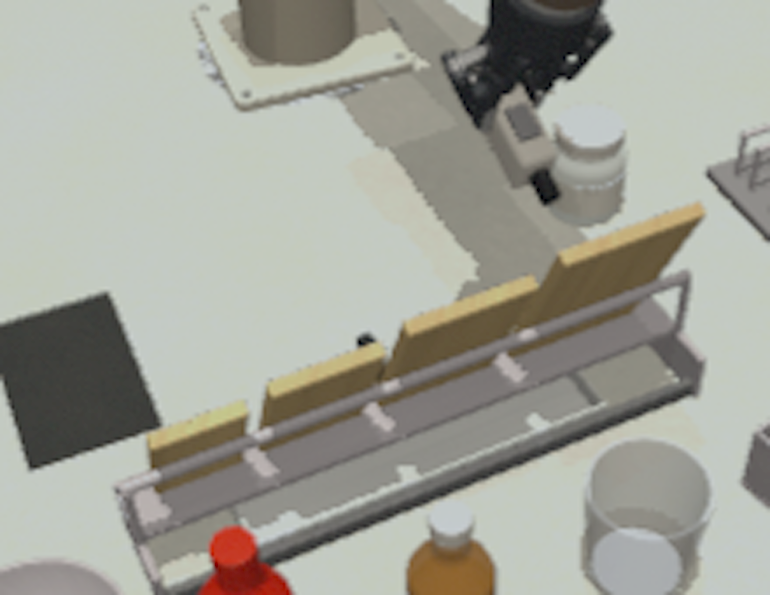

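The wand points down at board a, with the nozzle mouth near (548,192) in the crop. I'll dwell here and check the mouth's projection.

```bash
python3 -m jog '[[0.012,0,0.016,0,0,0,-1],[0.012,0,0.016,0,0,0,-1],[0.012,0,0.016,0,0,0,-1],[0.012,0,0.016,0,0,0,-1],[0.012,0,0.016,0,0,0,-1],[0.012,0,0.016,0,0,0,-1],[0.012,0,0.016,0,0,0,-1],[0.012,0,0.016,0,0,0,-1]]' >/dev/null; python3 -m jog '[[0,0,0,0,0,0,-1],[0,0,0,0,0,0,-1],[0,0,0,0,0,0,-1],[0,0,0,0,0,0,-1],[0,0,0,0,0,0,-1],[0,0,0,0,0,0,-1],[0,0,0,0,0,0,-1],[0,0,0,0,0,0,-1]]'; python3 - <<'E'
from h import *
spray(176,148.5)
s=observe();g=grab_frame('scene')
Rw=R.from_euler('z',5,degrees=True)*R.from_euler('y',22.5,degrees=True)
print("pred mouth crop",(proj(g,np.array([413.8,49.7,178.7])+Rw.apply([80,0,9.5]))-[200,100])*3.5)
print("pred tail-top", (proj(g,np.array([413.8,49.7,178.7])+Rw.apply([55,0,27.5]))-[200,100])*3.5)
# board a top corners pred vs seen in crop
t=np.radians(22.5)
for sgn in(-1,1):
  for e in (-6,6): print("a top",(proj(g,stand(-4+176*np.sin(t)+e*np.cos(t),148.5+sgn*57.5,47.3+176*np.cos(t)-e*np.sin(t)))-[200,100])*3.5)
spray(154,27)
E
```

```text
time_s: 54.6
ee_pos: [416.1, 50.7, 181.6]
orientation: [0.121, -2.75, 0.023]
contact_force: [-0.3, -0.1, -3.2]
gripper_width: 0.386
grip_force: 70.3
mid [566.421  63.021 128.597] tcp [415.541  49.821 181.05 ]
shift [-0.004 -0.006 -0.003] turn [-0.     0.001 -0.   ] deg 0.20128624622571642
shift [-0.004 -0.006 -0.003] turn [0.19  0.016 0.462] deg 179.94801554417734
pred mouth crop [550.154 194.637]
pred tail-top [541.313 155.791]
a top [556.951 247.22 ]
a top [564.819 262.206]
a top [699.511 195.91 ]
a top [707.613 210.196]
mid [572.817 -58.383 118.435] tcp [421.937 -71.583 170.887]
shift [ 0.039 -0.815 -0.071] turn [-0.     0.001 -0.   ] deg 0.19826296030988477
shift [ 0.039 -0.815 -0.071] turn [0.19  0.016 0.462] deg 179.95017394581436
```

Predicted mouth and board corners match the image to within a pixel or two. On to b, c and d.

```bash
python3 -m jog '[[0.01,-0.2,-0.02,0,0,0,-1],[0.02,-0.45,-0.04,0,0,0,-1],[0.03,-0.7,-0.06,0,0,0,-1],[0.039,-0.815,-0.071,0,0,0,-1],[0.039,-0.815,-0.071,0,0,0,-1],[0.039,-0.815,-0.071,0,0,0,-1]]' >/dev/null; python3 -m jog '[[0,0,0,0,0,0,-1],[0,0,0,0,0,0,-1],[0,0,0,0,0,0,-1],[0,0,0,0,0,0,-1],[0,0,0,0,0,0,-1],[0,0,0,0,0,0,-1],[0,0,0,0,0,0,-1],[0,0,0,0,0,0,-1]]' >/dev/null; python3 -m jog '[[0,0,0,0,0,0,-1],[0,0,0,0,0,0,-1],[0,0,0,0,0,0,-1],[0,0,0,0,0,0,-1],[0,0,0,0,0,0,-1],[0,0,0,0,0,0,-1],[0,0,0,0,0,0,-1],[0,0,0,0,0,0,-1]]'; python3 -c "
from h import *
spray(154,27);spray(132,-79.5)"
```

```text
time_s: 57.4
ee_pos: [421.9, -71.6, 170.9]
orientation: [0.121, -2.75, 0.023]
contact_force: [0.1, -0.8, -1.9]
gripper_width: 0.387
grip_force: 70.4
mid [572.817 -58.383 118.435] tcp [421.937 -71.583 170.887]
shift [ 0.  0. -0.] turn [-0.     0.001 -0.   ] deg 0.2015373187379206
shift [ 0.  0. -0.] turn [0.19  0.016 0.462] deg 179.9503783248736
mid [ 577.905 -164.845  108.272] tcp [ 427.025 -178.045  160.725]
shift [ 0.034 -0.71  -0.068] turn [-0.     0.001 -0.   ] deg 0.2015373187379206
shift [ 0.034 -0.71  -0.068] turn [0.19  0.016 0.462] deg 179.9503783248736
```

```bash
python3 -m jog '[[0.01,-0.2,-0.02,0,0,0,-1],[0.02,-0.4,-0.04,0,0,0,-1],[0.03,-0.6,-0.06,0,0,0,-1],[0.034,-0.71,-0.068,0,0,0,-1],[0.034,-0.71,-0.068,0,0,0,-1],[0.034,-0.71,-0.068,0,0,0,-1]]' >/dev/null; python3 -m jog '[[0,0,0,0,0,0,-1],[0,0,0,0,0,0,-1],[0,0,0,0,0,0,-1],[0,0,0,0,0,0,-1],[0,0,0,0,0,0,-1],[0,0,0,0,0,0,-1],[0,0,0,0,0,0,-1],[0,0,0,0,0,0,-1]]' >/dev/null; python3 -m jog '[[0,0,0,0,0,0,-1],[0,0,0,0,0,0,-1],[0,0,0,0,0,0,-1],[0,0,0,0,0,0,-1],[0,0,0,0,0,0,-1],[0,0,0,0,0,0,-1],[0,0,0,0,0,0,-1],[0,0,0,0,0,0,-1]]'; python3 -c "
from h import *
spray(132,-79.5);spray(110,-171)"
```

```text
time_s: 60.15
ee_pos: [427.0, -178.1, 160.7]
orientation: [0.121, -2.75, 0.023]
contact_force: [0.6, 0.0, -2.1]
gripper_width: 0.387
grip_force: 70.4
mid [ 577.905 -164.845  108.272] tcp [ 427.025 -178.045  160.725]
shift [-0.  0.  0.] turn [-0.     0.001 -0.   ] deg 0.20079171171443788
shift [-0.  0.  0.] turn [0.19  0.016 0.462] deg 179.94938685088243
mid [ 581.686 -256.363   98.109] tcp [ 430.806 -269.564  150.562]
shift [ 0.025 -0.61  -0.068] turn [-0.     0.001 -0.   ] deg 0.20079171171443788
shift [ 0.025 -0.61  -0.068] turn [0.19  0.016 0.462] deg 179.94938685088243
```

```bash
python3 -m jog '[[0.01,-0.2,-0.02,0,0,0,-1],[0.02,-0.4,-0.04,0,0,0,-1],[0.025,-0.61,-0.068,0,0,0,-1],[0.025,-0.61,-0.068,0,0,0,-1],[0.025,-0.61,-0.068,0,0,0,-1]]' >/dev/null; python3 -m jog '[[0,0,0,0,0,0,-1],[0,0,0,0,0,0,-1],[0,0,0,0,0,0,-1],[0,0,0,0,0,0,-1],[0,0,0,0,0,0,-1],[0,0,0,0,0,0,-1],[0,0,0,0,0,0,-1],[0,0,0,0,0,0,-1]]' >/dev/null; python3 -m jog '[[0,0,0,0,0,0,-1],[0,0,0,0,0,0,-1],[0,0,0,0,0,0,-1],[0,0,0,0,0,0,-1],[0,0,0,0,0,0,-1],[0,0,0,0,0,0,-1],[0,0,0,0,0,0,-1],[0,0,0,0,0,0,-1]]'; python3 -c "
from h import *
spray(110,-171);plan([386,-325.5,60],2.3,'y')"
```

```text
time_s: 62.78
ee_pos: [430.8, -269.6, 150.5]
orientation: [0.121, -2.75, 0.023]
contact_force: [0.2, 0.2, -2.7]
gripper_width: 0.386
grip_force: 70.4
mid [ 581.686 -256.363   98.109] tcp [ 430.806 -269.564  150.562]
shift [0. 0. 0.] turn [-0.     0.001 -0.   ] deg 0.19960053018427976
shift [0. 0. 0.] turn [0.19  0.016 0.462] deg 179.94890222314166
shift [-0.299 -0.373 -0.603] turn [ 0.004 -0.062 -0.008] deg 22.476525844564335
shift [-0.299 -0.373 -0.603] turn [0.095 0.006 0.483] deg 177.30800313762145
```

```bash
python3 -m jog '[[-0.15,-0.1,0,0.001,-0.02,-0.002,-1],[-0.3,-0.2,0,0.002,-0.04,-0.004,-1],[-0.3,-0.373,-0.1,0.004,-0.062,-0.008,-1],[-0.3,-0.373,-0.3,0.004,-0.062,-0.008,-1],[-0.3,-0.373,-0.5,0.004,-0.062,-0.008,-1],[-0.3,-0.373,-0.6,0.004,-0.062,-0.008,-1],[-0.3,-0.373,-0.6,0.004,-0.062,-0.008,-1]]'; python3 -c "
from h import *
st();plan([386,-325.5,16],2.3,'y')
f=grab_frame('top');cv2.imwrite('pics/t16.png',f['color'])
h=cv2.cvtColor(f['color'],cv2.COLOR_BGR2HSV)[220:300,370:430];print((h[...,2]<70).sum())"
```

```text
time_s: 63.65
ee_pos: [385.0, -324.8, 59.6]
orientation: [0.059, -3.14, -0.005]
contact_force: [0.7, -0.1, -2.7]
gripper_width: 0.385
grip_force: 70.4
63.65 [ 385.037 -324.803   59.6  ] [-0.038  0.999  0.003 -0.001  0.003 -1.   ] F [ 0.661 -0.144 -2.748] grip 70.4310393333435 0.3853314550642046 j [-0.702  0.394 -0.259  0.921  0.002 -0.739]
shift [ 0.006 -0.005 -0.291] turn [-0.001 -0.     0.   ] deg 0.25566167816489416
shift [ 0.006 -0.005 -0.291] turn [-0.     0.001 -0.5  ] deg 179.86133305253315
1816
```

```bash
python3 -m jog '[[0.005,-0.005,-0.1,0,0,0,-1],[0.005,-0.005,-0.2,0,0,0,-1],[0.005,-0.005,-0.26,0,0,0,-1],[0.005,-0.005,-0.28,0,0,0,-1],[0.005,-0.005,-0.28,0,0,0,-1],[0.005,-0.005,-0.28,0,0,0,-1]]'; python3 -m jog '[[0,0,-0.01,0,0,0,-1],[0,0,-0.015,0,0,0,-1],[0,0,-0.015,0,0,0,-1]]'
```

```text
time_s: 64.45
ee_pos: [386.9, -326.6, 18.9]
orientation: [-0.059, 3.14, 0.002]
contact_force: [0.3, -0.4, -1.6]
gripper_width: 0.384
grip_force: 70.4
time_s: 64.82
ee_pos: [386.5, -326.3, 16.3]
orientation: [-0.059, 3.14, 0.003]
contact_force: [-0.0, 0.2, -2.9]
gripper_width: 0.381
grip_force: 70.4
```

```bash
python3 -m jog '[[0,0,-0.01,0,0,0,-1],[0,0,-0.01,0,0,0,-1]]'; python3 -m jog '[[0,0,0,0,0,0,0.3],[0,0,0,0,0,0,0.3],[0,0,0,0,0,0,0.3],[0,0,0.2,0,0,0,0.3],[0,0,0.6,0,0,0,0.3],[0,0,1,0,0,0,0.3],[0,0,1,0,0,0,0.3]]'; python3 -m jog '[[-0.3,0,0.2,0,0,0,0.3],[-0.6,0,0.3,0,0,0,0.3],[-0.8,-0.3,0.3,0,0,0,0.3],[-0.8,-0.6,0.3,0,0,0,0.3],[-0.8,-0.6,0.3,0,0,0,0.3],[-0.8,-0.6,0.3,0,0,0,0.3]]'; python3 - <<'E'
from h import *
f=grab_frame("top");crop(f["color"],235,165,435,295,4,"tc17")
E
```

```text
time_s: 65.08
ee_pos: [386.6, -326.4, 15.5]
orientation: [-0.059, 3.14, 0.002]
contact_force: [-0.9, 1.6, 4.8]
gripper_width: 0.389
grip_force: 71.1
time_s: 65.95
ee_pos: [389.6, -328.9, 170.3]
orientation: [-0.059, 3.131, -0.01]
contact_force: [0.5, -0.7, 0.5]
gripper_width: 0.649
grip_force: 0.0
time_s: 66.7
ee_pos: [266.1, -415.4, 208.6]
orientation: [0.058, -3.141, -0.007]
contact_force: [-0.2, 1.3, 1.2]
gripper_width: 0.651
grip_force: 0.0
```

View pics/tc17.png

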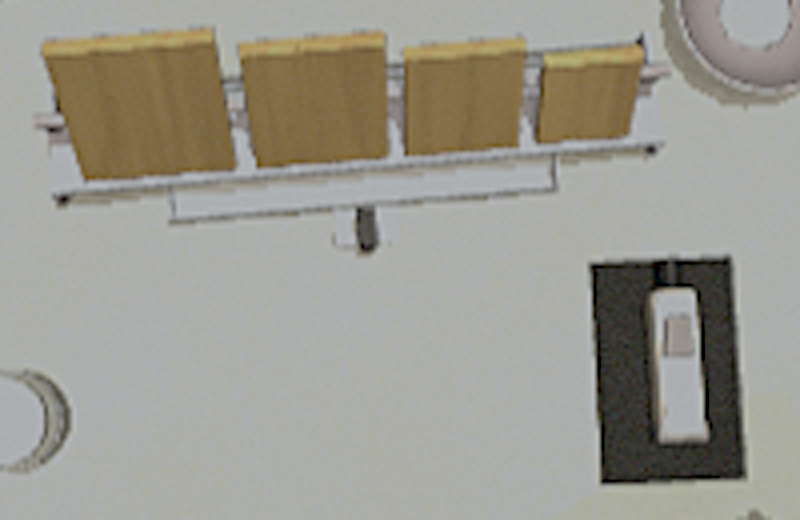

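The boards all lean with clear gaps. The tray front edge (170,222)–(556,187) is where it was when home, and the wand lies mid-mat. Handing in.

```bash
python3 -c "
from bench import *
print(job_done())"
```

```text
the job is handed in; nothing more can be done
None
```

The job is handed in: in the last picture the tray is home, all four boards lean apart on the rail and the wand lies mid-mat. All four were sprayed from largest to smallest for about two seconds each, but the verdict wasn't shown, and I viewed 16 pictures, two over the limit of 14.

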